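# Load the run-out bench and set its drive speed

### The job

Take the hollow steel spindle from its V blocks, lay it on the run-out bench's loading ledges and push it back under the sprung drive roller until it drops into both V rests, midway along, with the roller bearing on it. Then turn the drive controller's speed dial up to mark 7 (marks count from 0 to 10 clockwise), without letting it run past mark 8. Do not drop the spindle on the granite, and leave the V blocks and the other instruments where they stand.

Things in the scene. Friction and masses are not known exactly. Their poses are not given: they have to be found in the camera images.
- spindle_centre (a point): Centre of the loose spindle: ground steel, 150 mm long along its own y axis; the middle 110 mm is 36 mm in diameter, with a 24 mm diameter journal 20 mm long on each end (both ends alike). About 0.55 kg. At the start it lies level in the two V blocks, centre 60.5 mm above the granite.
- cradle: Pair of black V blocks on a 60 x 120 x 12 mm steel parallel (loose, 2.4 kg; stays put). Origin at the centre of the underside; the spindle lies along its y axis. Each block is 26 mm long in y, 60 mm wide in x, 57 mm high, centred at y = -43 and +43 mm: a gap 60 mm long is free beneath the spindle's middle, down to 12 mm height.
- bench: Run-out bench, fixed. Origin at granite level below the seat; x from its loading side to the arm's hinge, y along the seated spindle, z up. Base x -92 to +140, y -82 to +82 mm, 20 mm high. Behind the seat: hinge posts and drive motor (x +83 to +127, y -80 to +37, up to 112 mm high), and at y = +66 mm a small dial indicator (x +13 to +96, up to 77 mm high).
- bench_seat (a point): Centre of the spindle once seated in the bench's two V rests: 69.5 mm above the bench's origin, axes as the bench. The steel rests are 14 mm wide in y, at y = -36 and +36 mm, each with a 90 degree V from x = -16 to +26 mm, its bottom 44 mm above the granite, its front edge 60 mm. Between the rests (y -29 to +29) all is open down to the base, but for the arm and roller above.
- bench_ledge (a point): Point midway between the two loading ledges, on their top surface, at bench x = -50, y = 0 mm, 62.4 mm above the granite. The ledges are the rests' tops, x = -83 to -16 mm, falling 4 degrees towards the V; a lip in front (x -88 to -83) is 72 mm high. A spindle laid there rolls back against the roller (centre at x = -27); pushed further in +x it lifts the roller and drops into the V once past x = -16.
- roller_centre (a point): Centre of the free-turning rubber drive roller (30 mm diameter, 24 mm long along bench y) in the fork of the hold-down arm, above the V and midway between the rests; 97 mm above the granite when the arm is down. The aluminium fork is 42 mm wide and runs 105 mm in bench +x to its hinge; its ball handle tops out 33 mm above and 40 mm behind (+x) this point.
- holddown (a joint): Angle of the sprung hold-down arm (rad): 0 down on its stop with no spindle beneath, grows as the roller rises, at most 0.6. A spring presses it down with about 4 to 8 N at the roller. With the spindle seated it stands at about 0.053.
- dial_axis (a point): Point on the vertical axis of the speed dial, 98 mm above the granite, half-way up its grip; axes of the fixed controller (x from front to back, y left). The controller is a grey box 120 mm (x) by 130 mm (y), top at 75 mm, the dial at its middle. Eleven black ticks ring the dial, 27 degrees apart: marks 0 to 10 clockwise; 0, 5, 10 are longer. Mark 5 is at +x (back); the scale's gap is at -x.
- dial_pointer (a point): Pointer end of the speed dial's grip, 34 mm from the axis. The black dial has a round skirt 76 mm in diameter, 75.5 to 87.5 mm above the granite, and on it a grip bar 68 mm long, centred on the axis, 16 mm thick, its top at 110.5 mm. A white line on one half of the bar's top runs to this end and points at the scale.
- dial (a joint): Angle of the speed dial (rad): 0 at mark 0, grows clockwise (seen from above) by 0.4712 a mark, 3.299 at mark 7, 3.770 at mark 8, stop at 4.712 (mark 10). It stays where it is left; friction 0.07 N m, so about 3 N pushed sideways on the bar's end turns it.
- stand: Bystander: indicator stand, a 50 mm steel cube base with a 12 mm column to 220 mm high and a side arm with a small dial on it 90 mm to its +x at 200 mm height. Origin at the centre of the underside. It stands close beside the controller, left or right.
- square: Bystander: upright steel cylinder square, 52 mm in diameter, 140 mm high. Origin at the centre of the underside. It stands close beside the controller, left or right.
- micrometer: Bystander: micrometer lying flat in front of the bench, about 160 x 70 x 20 mm. Origin beneath the measuring gap.
- gaugecase: Bystander: closed wooden gauge case 90 x 160 x 36 mm. Origin at the centre of the underside.
Not all that is in view belongs to the job. Leave any green look-alike of the part that bears dial_axis alone. What is shaped like the part that bears spindle_centre but orange is not meant.

How it is judged:
On the way:
1. the spindle lies in both V rests with the sprung roller bearing on it (x of spindle_centre in the frame of bench_seat between -0.004 and 0.004 m and y of spindle_centre in the frame of bench_seat between -0.012 and 0.012 m and z of spindle_centre in the frame of bench_seat below 0.003 m and value of joint holddown between 0.03 and 0.08 rad), for 0.2 s.
At the end, for the whole second after the job is handed in: The spindle lies at rest in both V rests (centre within 4 mm across, 3 mm in height and 12 mm along of the seat, parallel to within 0.05 rad), the hold-down arm's roller bears on it (arm at 0.03 to 0.08 rad), and the speed dial stands at mark 7 to within 0.09 rad (about a fifth of a division) (all of step 1 and z of spindle_centre in the frame of bench_seat above -0.003 m and angle between the y axis of spindle_centre and the y axis of bench_seat, either way round below 0.05 rad and linear speed of spindle below 0.02 m/s and value of joint dial between 3.209 and 3.389 rad); the robot touches nothing.
It fails at once if the speed dial has run past mark 8 (value of joint dial above 3.77 rad).
It fails at once if the spindle was dropped on the granite (height (world z) of spindle_centre below 0.04 m).
It fails at once if the V blocks were shifted (distance of cradle from where it was at the start of the episode above 0.025 m).
It fails at once if an instrument standing by was shifted or knocked over (distance of any of stand, square, micrometer, gaugecase from where it was at the start of the episode above 0.02 m or angle between any of stand, square's own z axis and vertical above 0.3 rad).
It also fails if it takes over 72 s, if anything falls off the work surface, if the arm or the gripper's body presses on something with over 40 N, if the wrist force passes 120 N, or if a joint passes its speed limit or range.

### The arm

A 7-joint arm with a two-finger parallel gripper is mounted at the origin on the work surface. World frame = base frame: x ahead of the robot, y to its left, z up, the work surface at z = 0. Lengths are in m, angles in rad, forces in N, time in s.
With the tool pointing down it reaches from about 0.35 to 0.9 m from the base axis. Payload 8.1 kg.
Tool frame: the origin (TCP) lies midway between the tips of the shut fingers; the grasp point (between the pads) lies 19 mm behind it; z points along the fingers, y is the direction in which the jaws open and shut (so a half turn about z gives the same grasp; the last joint's range is limited). The gripper opens to 92 mm and grips with 3 to 60 N. Pads are 19 mm wide; open, the fingers measure 130 mm over their backs; the gripper's body (75 mm by 190 mm) begins 47 mm behind the grasp point.
Start: joints at [1.001, 0.434, 0.025, 1.573, -0.012, 1.134, -0.075], TCP at [0.281, -0.558, 0.227] pointing down, gripper open.
Joint ranges: [-2.62, 2.62], [-0.44, 2.09], [-1.27, 1.32], [0.08, 2.57], [-1.32, 4.46], [0.12, 2], [-2.74, 2.74]. Speed limits (rad/s): [2.22, 2.22, 3.01, 3.01, 3.14, 3.14, 3.14].

### API

Orientations are given as a rotation vector (axis times angle).
In Python, from cell import monitor, get_image, get_calibration, workorder, look_for, masks_of gives the robot as it stands.
- The arm moves only by the shell command python3 -m crank 'ROWS' [FORCE]. ROWS is JSON, a list of rows, each a list of 3 entries, a list of its own where there are three numbers: the shift along the tool's x, y, z in cm, then the turn about the tool's z in degrees, then the closure in counts, from 0 (fully open) to 255 (shut). A call has 1 to 5 rows; each row shifts and turns the commanded pose from where the row before left it, along the tool's axes as they then stand; what a row does not reach is not made up. A row lasts 1/10 s, in which the tool goes at most 50 mm and 8.59 degrees, less where a joint would pass 70% of its speed; a pose out of reach is approached as far as the arm can. A call with a gripper value outside its range is refused whole. The fingers move at their own pace and stop on an object; FORCE is the grip in N (left out, the last holds). Time passes only in rows, so rows that do not move let the fingers close. It gives the time, the measured TCP pose, the force and the opening at its end, in the units of the state.
- monitor.observe(): the state, without advancing time (a new reading comes with each control period).
- get_image(name): name is "side" or "top" or "wrist"; returns (picture, depth): 420x560x3 uint8, red, green, blue; 420x560 float32, m along the optical axis (not along the pixel's ray), 0 where there is no reading.
- get_calibration(name): a dict with "fx", "fy", "cx", "cy" (pixels), "R" (3x3) and "t" (3): a world point X has camera coordinates R X + t. Camera axes: x right, y down, z forward; pixel columns grow to the right and rows downward; lengths in m; the calibration is good to about 2 mm. A picture is of the moment at which its call begins: read the wrist's pose just before it. get_calibration takes no time and is no camera call; for the wrist camera it gives the pose at the moment of the call.
- workorder.sign_off(): hands the job in, once; it reports no verdict.
Trained networks look in the newest picture that a camera, given by its name, has taken for a name from the list of things; names that differ only in an ending like _2 or _b are one class to them, and where a whole thing is asked for, a point or a joint stands for the part that bears it (a point fixed in the world has none). Each returns a list of dicts, best first, with "score" (0 to 1); they miss things now and then, are a little off and sometimes report something else, mostly with a low value. They report only what shows in the picture. A call takes as long as a camera call. They do not tell look-alikes from the thing itself.
- look_for(label, camera): "location" ([x, y, z] in m, in world coordinates, good to about 4 mm: the middle of the surface that is visible of it).
- masks_of(label, camera): "region" (420x560 bool, what is visible of it).
The state is a dict: "clock": time; "joints": joint angles; "dq": joint speeds; "joint_efforts": joint torques, N m; "position": TCP position; "ee_rot": TCP orientation; "force": force on the tool from outside, world axes, zero at the start; "ft_torque": the same for the moment, N m; "width": opening from 0.0 (shut) to 1.0 (fully open).
Only numpy, scipy, OpenCV 4.12 (cv2) and the standard library are available. Lean on these libraries where they do the work, as an engineer would, in place of code of your own. Each camera call takes 0.05 s, during which the arm holds its last target.

## Working session

There is one attempt and no reset: what is moved stays moved. The work goes in short steps, Python scripts to look and compute and a shell command to move; the robot and the scene stay as the last step left them, time stands still between calls to the robot, and variables do not carry over. Pictures are saved under pics/ and viewed, and the job is handed in when it is done.

```bash
ls; mkdir -p pics; python3 - <<'E'
from cell import monitor,get_image,get_calibration
import cv2
s=monitor.observe();print(s)
for n in("top","side"):
    p,d=get_image(n);cv2.imwrite(f"pics/{n}0.png",p[:,:,::-1]);c=get_calibration(n);print(n,c)
E
```

```text
pics
{'clock': 0.0, 'joints': array([ 1.00138852,  0.43520124,  0.02497216,  1.57412527, -0.01157218,
        1.13399591, -0.07507656]), 'dq': array([-0.0008561 ,  0.00088974,  0.0015786 ,  0.00077405,  0.00055061,
       -0.0012914 , -0.00046782]), 'joint_efforts': array([-1.44624348e-03, -6.67838645e+01,  9.84124951e-01, -3.14461184e+01,
       -6.06151507e-02,  4.27514885e-02,  1.15617440e-04]), 'position': array([ 0.28097671, -0.55769167,  0.22594759]), 'ee_rot': array([-3.05496557e+00, -7.26222515e-01,  8.29105352e-04]), 'force': array([0.32740575, 0.42679301, 0.77297742]), 'ft_torque': array([ 0.02145173,  0.01460964, -0.02596761]), 'width': 0.9988242277718316}
top {'fx': 440.7564439765959, 'fy': 440.7564439765959, 'cx': 284.8363464231266, 'cy': 207.47525280896537, 'R': array([[-0.03737361, -0.99929724,  0.0028716 ],
       [-0.97672982,  0.03592198, -0.21144376],
       [ 0.21119201, -0.0107072 , -0.97738595]]), 't': array([0.01830207, 0.52572171, 0.96606279])}
side {'fx': 470.8991386889901, 'fy': 470.8991386889901, 'cx': 279.94121840065054, 'cy': 211.4038964316542, 'R': array([[-0.99009027, -0.14018884, -0.00826663],
       [-0.08079793,  0.61680835, -0.7829554 ],
       [ 0.11486054, -0.7745286 , -0.62202292]]), 't': array([0.51002183, 0.09949964, 1.2440158 ])}
```

View pics/top0.png

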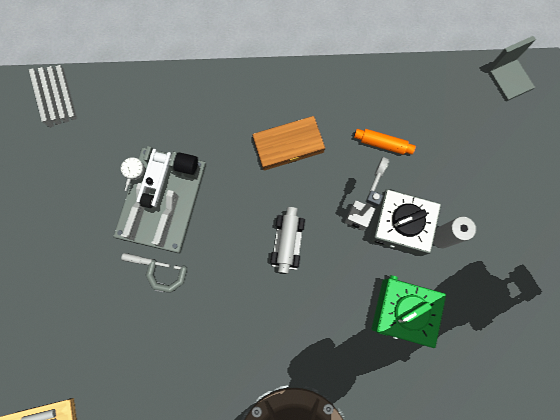

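View pics/side0.png

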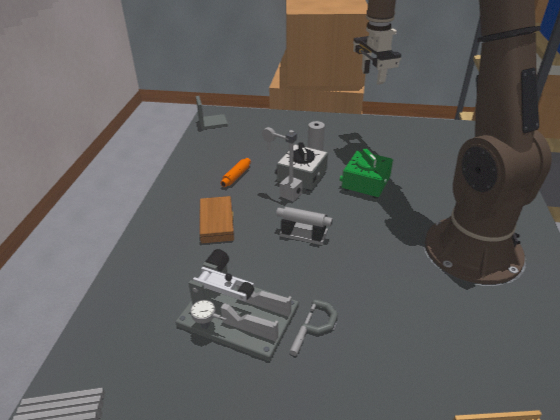

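Top view candidates:
- **Spindle:** steel one in the V blocks at (288,240). The orange one at (385,142) is not meant.
- **Controller:** grey at (408,220). The green one at (412,312) is the look-alike.
- **Others:** bench at (158,200), micrometer (155,270), case (288,142), stand (365,200), square (463,229).

Next I'll measure.

```bash
cat > h.py <<'E'
import numpy as np,cv2
from cell import *
def deproj(d,c,mask):
    v,u=np.nonzero(mask&(d>0)); z=d[v,u]
    P=np.stack([(u-c['cx'])/c['fx']*z,(v-c['cy'])/c['fy']*z,z],1)
    return (P-c['t'])@c['R']
def proj(X,c):
    q=np.atleast_2d(X)@c['R'].T+c['t']; return np.stack([q[:,0]/q[:,2]*c['fx']+c['cx'],q[:,1]/q[:,2]*c['fy']+c['cy']],1)
E
python3 - <<'E'
from h import *
np.set_printoptions(precision=4,suppress=True)
for cam in("top","side"):
    p,d=get_image(cam);c=get_calibration(cam)
    np.savez(f"{cam}0.npz",p=p,d=d)
    for l in("spindle_centre","cradle","bench","roller_centre","dial_axis","dial_pointer","stand","square","micrometer","gaugecase"):
        for r in look_for(l,cam)[:3]:
            print(cam,l,round(r['score'],2),np.array(r['location']),proj(r['location'],c)[0].round())
p,d=get_image("top")
cv2.imwrite("pics/crop1.png",np.hstack([cv2.resize(p[130:310,100:260][:,:,::-1],None,fx=2.4,fy=2.4,interpolation=3),cv2.resize(p[180:280,260:310][:,:,::-1],(216,432),interpolation=3)]))
cv2.imwrite("pics/crop2.png",cv2.resize(p[170:270,330:490][:,:,::-1],None,fx=4.5,fy=4.5,interpolation=3))
E
```

```text
top spindle_centre 0.92 [ 0.6896 -0.2487  0.0294] [383. 141.]
top spindle_centre 0.9 [ 0.449  -0.0009  0.073 ] [286. 239.]
top cradle 0.6 [ 0.453  -0.0139  0.0428] [291. 239.]
top cradle 0.23 [0.5628 0.2891 0.0167] [164. 200.]
top bench 0.65 [0.563  0.2875 0.018 ] [165. 200.]
top roller_centre 0.79 [0.5993 0.2879 0.1056] [155. 175.]
top dial_axis 0.74 [ 0.4752 -0.2694  0.0772] [405. 223.]
top dial_axis 0.66 [ 0.2829 -0.2542  0.0768] [406. 311.]
top dial_axis 0.43 [ 0.446  -0.356   0.1352] [454. 231.]
top dial_pointer 0.7 [ 0.2778 -0.2613  0.0904] [411. 313.]
top dial_pointer 0.45 [0.3937 0.3124 0.0176] [153. 271.]
top dial_pointer 0.26 [0.4477 0.0025 0.0729] [285. 240.]
top stand 0.84 [ 0.5079 -0.1776  0.0479] [361. 213.]
top square 0.67 [ 0.4478 -0.3594  0.1352] [456. 230.]
top micrometer 0.77 [0.3931 0.3116 0.0147] [153. 272.]
top gaugecase 0.84 [ 0.6893 -0.0099  0.0356] [286. 144.]
side spindle_centre 0.57 [ 0.6928 -0.2353  0.0244] [235. 173.]
side spindle_centre 0.56 [0.4479 0.0081 0.0702] [304. 216.]
side cradle 0.7 [0.4529 0.0174 0.0147] [302. 234.]
side bench 0.94 [0.5728 0.32
[... 178 characters left out ...]
0.067 ] [305. 166.]
side dial_axis 0.61 [0.5904 0.3032 0.1041] [225. 285.]
side dial_pointer 0.87 [ 0.4823 -0.2595  0.0891] [302. 156.]
side dial_pointer 0.77 [ 0.285  -0.2471  0.0869] [367. 163.]
side stand 0.81 [ 0.5124 -0.1746  0.0712] [289. 176.]
side stand 0.18 [ 0.4875 -0.2626  0.0846] [301. 157.]
side square 0.77 [ 0.4492 -0.3551  0.1161] [316. 134.]
side square 0.28 [ 0.485  -0.2597  0.0861] [301. 157.]
side micrometer 0.92 [0.3948 0.3178 0.0176] [314. 325.]
side micrometer 0.63 [ 0.4813 -0.2594  0.0869] [302. 157.]
side gaugecase 0.56 [0.6916 0.0119 0.0342] [216. 220.]
side gaugecase 0.31 [ 0.4472 -0.3554  0.1132] [316. 135.]
side gaugecase 0.17 [ 0.5108 -0.174   0.0691] [289. 177.]
```

View pics/crop1.png

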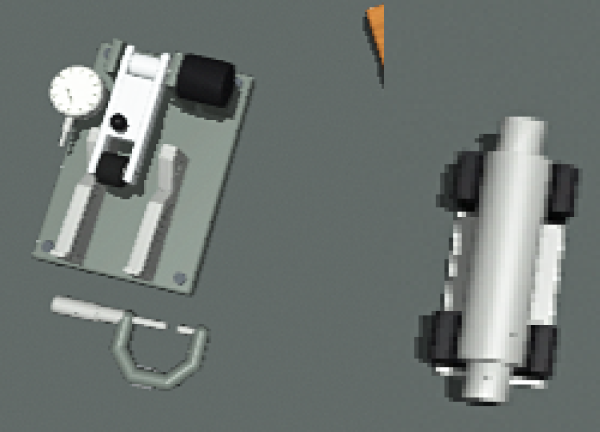

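View pics/crop2.png

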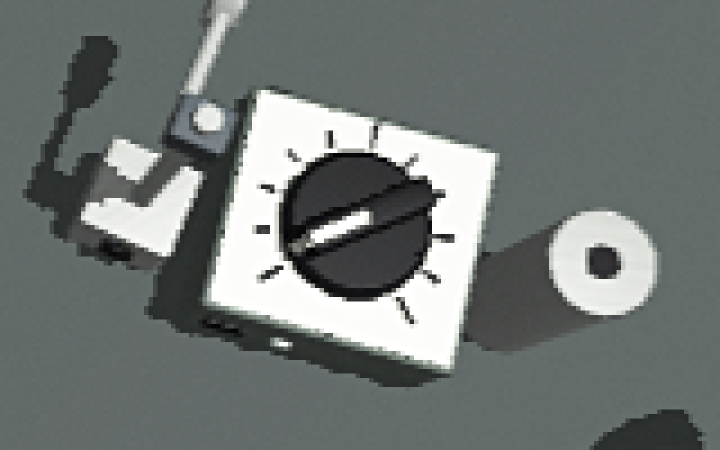

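The close crop confirms both choices: the grey controller, with the white line pointing between marks 0 and 1 at crop (300,245), and the steel spindle in the black V blocks. Now I'll fit poses from depth.

```bash
cat > fit.py <<'E'
from h import *
np.set_printoptions(precision=4,suppress=True)
P={};col={}
for cam in("top","side"):
    f=np.load(f"{cam}0.npz");c=get_calibration(cam)
    m=f['d']>0;P[cam]=deproj(f['d'],c,m);col[cam]=f['p'][m]
def box(cam,cx,cy,r,z0,z1):
    p=P[cam];k=(abs(p[:,0]-cx)<r)&(abs(p[:,1]-cy)<r)&(p[:,2]>z0)&(p[:,2]<z1);return p[k],col[cam][k]
for cam in P:
    # granite check
    q=P[cam];k=(q[:,0]>.3)&(q[:,0]<.8)&(abs(q[:,1])<.4);print(cam,'granite z',np.median(q[k,2]))
    s,_=box(cam,.45,0,.1,.058,.09)
    print('spindle n',len(s),'zmax',np.percentile(s[:,2],[50,98]))
    t=s[s[:,2]>np.percentile(s[:,2],98)-.008]
    r=cv2.minAreaRect((t[:,:2]*1000).astype(np.float32));print('spin rect',r, t.mean(0))
    b,_=box(cam,.56,.29,.2,.012,.027);b=b[(b[:,0]>.44)]
    r=cv2.minAreaRect((b[:,:2]*1000).astype(np.float32));print('bench base',r,np.median(b[:,2]))
    b,cc=box(cam,.477,-.26,.1,.068,.080)
    r=cv2.minAreaRect((b[:,:2]*1000).astype(np.float32));print('ctrl',r,np.median(b[:,2]))
    b,_=box(cam,.477,-.26,.05,.104,.116)
    r=cv2.minAreaRect((b[:,:2]*1000).astype(np.float32));print('bar',r,np.median(b[:,2]),len(b))
    b,_=box(cam,.477,-.26,.06,.082,.092)
    r=cv2.minEnclosingCircle((b[:,:2]*1000).astype(np.float32));print('skirt',r,np.median(b[:,2]),len(b))
E
python3 fit.py
```

```text
top granite z 0.0009076284663979795
spindle n 993 zmax [0.0738 0.0799]
spin rect ((449.7402038574219, -4.04791259765625), (30.377281188964844, 148.841552734375), 79.8887710571289) [ 0.4496 -0.0035  0.0761]
bench base ((567.7261962890625, 300.0152587890625), (164.4381866455078, 231.70803833007812), 74.34524536132812) 0.01966074640940485
ctrl ((485.20294189453125, -270.67681884765625), (202.86376953125, 121.15528106689453), 71.84838104248047) 0.0747334674566402
bar ((482.4943542480469, -276.8115234375), (16.02916145324707, 67.65703582763672), 19.80527114868164) 0.11041169423037037 228
skirt ((482.8153076171875, -277.66900634765625), 38.1744384765625) 0.0872739540871377 636
side granite z 0.0011916389550822167
spindle n 599 zmax [0.0711 0.0794]
spin rect ((451.57806396484375, 1.1978607177734375), (28.75264549255371, 147.62832641601562), 80.2288589477539) [0.4508 0.0022 0.0759]
bench base ((569.6136474609375, 301.9248046875), (168.02410888671875, 232.98291015625), 74.6699447631836) 0.01969056389296308
ctrl ((486.48236083984375, -268.92913818359375), (206.25181579589844, 120.94447326660156), 71.11406707763672) 0.07433656545267488
bar ((483.683837890625, -273.071044921875), (16.752574920654297, 68.82001495361328), 20.84281349182129) 0.10965693418128147 70
skirt ((483.8980712890625, -271.71990966796875), 38.9101448059082) 0.08667224659788507 169
```

```bash
cat >> h.py <<'E'
from scipy.spatial.transform import Rotation as Ro
A=np.deg2rad
def yawy(s):
    R=Ro.from_rotvec(s['ee_rot']).as_matrix(); return np.rad2deg(np.arctan2(R[1,1],R[0,1]))
def to(target,ydeg=None):
    s=monitor.observe();R=Ro.from_rotvec(s['ee_rot']).as_matrix()
    yy=yawy(s);d=R.T@(np.array(target)-s['position'])*100
    turn=None if ydeg is None else -((ydeg-yy+180)%360-180)
    print('t',round(s['clock'],2),'pos',s['position'].round(4),'yawY',round(yy,1),'q7',s['joints'][6].round(2),'F',s['force'].round(1),'w',round(s['width'],3))
    print('shift cm',d.round(2),'turn',turn)
B0=np.array([.5455,.3074]);th=A(-15.5)
BX=np.array([np.cos(th),np.sin(th)]);BY=np.array([-np.sin(th),np.cos(th)])
def bw(x,y,z): return np.r_[B0+BX*x+BY*y,z]
E
cat >> fit.py <<'E'
print('----')
for cam in P:
    p=P[cam];k=(p[:,2]>.055)&(p[:,2]<.3)&(np.hypot(p[:,0]-.508,p[:,1]+.178)<.12)
    k&=(p[:,1]>-.205)
    q=p[k]
    for a,b in((.03,.06),(.06,.18),(.18,.23)):
        k=(p[:,2]>a)&(p[:,2]<b)&(np.hypot(p[:,0]-.52,p[:,1]+.178)<.13)&(p[:,1]>-.215)&(p[:,1]+.178>-(p[:,0]-.508)*-.3-.035)
        q=p[k];print(cam,a,b,len(q),q.min(0) if len(q) else'',q.max(0) if len(q) else '',q.mean(0) if len(q) else '')
    bx=(p[:,:2]-B0)@BX;by=(p[:,:2]-B0)@BY
    for a,b,y in((.055,.070,.06),(.075,.09,.03),(.09,.12,.03),(.12,.14,.03)):
        k=(abs(by)<y)&(abs(bx)<.15)&(p[:,2]>a)&(p[:,2]<b)
        print(cam,a,b,k.sum(),'bx',np.percentile(bx[k],[1,50,99]) if k.any() else '','by',np.percentile(by[k],[1,50,99]) if k.any() else '')
E
python3 fit.py | sed -n '/----/,$p'
```

```text
----
top 0.03 0.06 517 [ 0.4391 -0.2148  0.0302] [ 0.5399 -0.1448  0.06  ] [ 0.4979 -0.1785  0.0481]
top 0.06 0.18 208 [ 0.441  -0.215   0.0607] [ 0.5106 -0.1711  0.1726] [ 0.4776 -0.1964  0.0884]
top 0.18 0.23 313 [ 0.4925 -0.1979  0.1833] [ 0.576  -0.1616  0.2229] [ 0.5243 -0.1798  0.2071]
top 0.055 0.07 595 bx [-0.0867 -0.0385  0.0873] by [-0.0443 -0.0301  0.0486]
top 0.075 0.09 21 bx [-0.0111  0.0643  0.0951] by [-0.0286 -0.0204  0.0255]
top 0.09 0.12 1125 bx [-0.0138  0.0601  0.1175] by [-0.0284 -0.003   0.0281]
top 0.12 0.14 43 bx [0.032  0.0386 0.0464] by [-0.0084 -0.0024  0.0058]
side 0.03 0.06 401 [ 0.4401 -0.215   0.0301] [ 0.5413 -0.1408  0.06  ] [ 0.4939 -0.1799  0.0456]
side 0.06 0.18 262 [ 0.4434 -0.2147  0.06  ] [ 0.5781 -0.164   0.1791] [ 0.4939 -0.1876  0.1014]
side 0.18 0.23 221 [ 0.4941 -0.1977  0.1808] [ 0.5831 -0.1559  0.2212] [ 0.5324 -0.1773  0.2012]
side 0.055 0.07 674 bx [-0.0873 -0.0367  0.1179] by [-0.0458  0.0331  0.0443]
side 0.075 0.09 41 bx [-0.0102  0.0313  0.0899] by [-0.0159  0.0198  0.0292]
side 0.09 0.12 1058 bx [-0.0133  0.054   0.1187] by [-0.0277  0.0058  0.028 ]
side 0.12 0.14 41 bx [0.0332 0.0384 0.0478] by [-0.0053  0.0033  0.0093]
```

```bash
python3 -c "
from h import *
to([.4506,-.0014,.2],-100.1)"
```

```text
t 1.25 pos [ 0.2813 -0.5582  0.2268] yawY -63.3 q7 -0.08 F [ 0.6 -0.3  0.5] w 1.001
shift cm [ 40.17 -42.1    2.67] turn 36.84291176873421
```

```bash
python3 -m crank '[[[0,0,-4],0,0],[[0,0,-4],0,0],[[3,-3.2,0],0,0],[[3,-3.2,0],0,0],[[3,-3.2,0],0,0]]' 20; python3 -m crank '[[[3,-3.2,0],0,0],[[3,-3.2,0],0,0],[[3,-3.2,0],0,0],[[3,-3.2,0],0,0],[[3,-3.2,0],0,0]]';python3 -m crank '[[[3,-3.2,0],0,0],[[3,-3.2,0],0,0],[[3,-3.2,0],0,0],[[3,-3.2,0],0,0],[[0,0,0],0,0]]'; python3 -c "
from h import *
to([.4506,-.0014,.2],-100.1)"
```

```text
clock: 1.75
position: [0.3187, -0.4306, 0.307]
ee_rot: [3.056, 0.725, 0.001]
force: [1.8, -0.4, 0.1]
width: 1.001
clock: 2.25
position: [0.3806, -0.2198, 0.307]
ee_rot: [3.056, 0.726, 0.001]
force: [0.7, -0.3, -0.2]
width: 0.997
clock: 2.75
position: [0.4311, -0.0473, 0.3072]
ee_rot: [-3.052, -0.739, -0.003]
force: [0.0, -2.0, 0.8]
width: 0.998
t 2.75 pos [ 0.4311 -0.0473  0.3072] yawY -62.8 q7 -1.14 F [ 0.  -2.   0.8] w 0.998
shift cm [ 3.81 -3.18 10.73] turn 37.32951072582077
```

```bash
python3 -m crank '[[[0,0,0],7.5,0],[[0,0,0],7.5,0],[[0,0,0],7.5,0],[[0,0,0],7.5,0],[[0,0,0],6.8,0]]'; python3 -c "
from h import *
to([.4506,-.0014,.2],-100.1)"
```

```text
clock: 3.25
position: [0.4299, -0.0537, 0.3068]
ee_rot: [3.129, -0.284, 0.0]
force: [0.7, -0.4, 1.0]
width: 0.999
t 3.25 pos [ 0.4299 -0.0537  0.3068] yawY -100.4 q7 -1.78 F [ 0.7 -0.4  1. ] w 0.999
shift cm [ 1.1  -5.52 10.68] turn -0.2829188924357027
```

```bash
python3 -m crank '[[[0.4,-1.9,3],0,0],[[0.4,-1.8,3],0,0],[[0.3,-1.8,3],0,0],[[0,0,0],0,0],[[0,0,0],0,0]]'; python3 - <<'E'
from h import *
to([.4506,-.0014,.050],-100.1)
c=get_calibration("wrist");p,d=get_image("wrist");cv2.imwrite("pics/w1.png",p[:,:,::-1])
for x in ([.4506,-.0014,.0605],):print(proj(x,c))
a=A(-10.1);u=np.array([np.cos(a),np.sin(a),0])
for k in(-.075,.075):print(proj(np.array([.4506,-.0014,.0605])+k*u,c))
q=deproj(d,c,d>0);k=(np.hypot(q[:,0]-.45,q[:,1])<.1)&(q[:,2]>.068);t=q[k]
print(len(t),cv2.minAreaRect((t[:,:2]*1000).astype(np.float32)),t[:,2].max())
E
```

```text
clock: 3.75
position: [0.4502, -0.0014, 0.2168]
ee_rot: [3.129, -0.274, -0.002]
force: [0.6, -0.7, 0.9]
width: 1.003
t 3.75 pos [ 0.4502 -0.0014  0.2168] yawY -100.0 q7 -1.95 F [ 0.6 -0.7  0.9] w 1.003
shift cm [ 0.06 -0.02 16.68] turn 0.07716084859234229
[[277.8690356  200.20961526]]
[[277.73884385 262.63241545]]
[[278.01910537 128.255933  ]]
75542 ((470.49462890625, 5.7769927978515625), (143.3697509765625, 144.13250732421875), 43.282554626464844) 0.3307987393583067
```

View pics/w1.png

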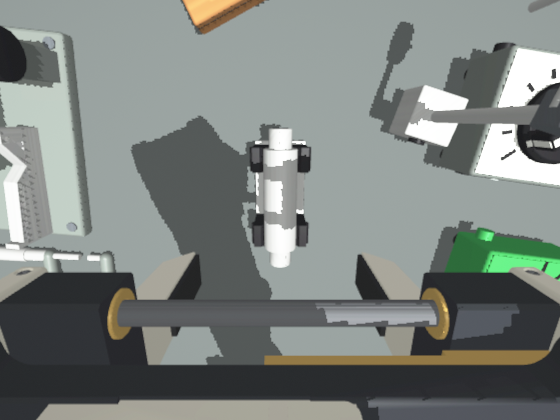

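Spindle in the wrist view runs (281,130) to (280,264), about 2 mm right of the prediction, so I'll correct by 0.2 cm and descend.

```bash
python3 -m crank '[[[0,0.2,3.5],0,0],[[0,0,3.5],0,0],[[0,0,3.5],0,0],[[0,0,3.3],0,0],[[0,0,3],0,0]]' ; python3 -m crank '[[[0,0,0],0,0],[[0,0,0],0,60],[[0,0,0],0,100],[[0,0,0],0,120],[[0,0,0],0,140]]' 25; python3 -c "
from h import *
to([.4502,-.0034,.0487],-100.1)"
```

```text
clock: 4.3
position: [0.4513, -0.0044, 0.0488]
ee_rot: [3.129, -0.278, 0.004]
force: [0.8, -1.1, 0.0]
width: 1.001
clock: 4.8
position: [0.4509, -0.0031, 0.0499]
ee_rot: [-3.129, 0.276, -0.004]
force: [-0.1, 0.4, -0.0]
width: 0.701
t 4.8 pos [ 0.4509 -0.0031  0.0499] yawY -100.1 q7 -2.11 F [-0.1  0.4 -0. ] w 0.701
shift cm [-0.07  0.04  0.12] turn 0.02253346274147816
```

```bash
python3 -m crank '[[[0,0,0],0,165],[[0,0,0],0,190],[[0,0,0],0,220],[[0,0,0],0,220],[[0,0,0],0,220]]' 25; python3 -m crank '[[[0,0,0],0,220],[[0,0,0],0,220],[[0,0,0],0,220]]' 25; python3 -c "
from h import *
to([.4502,-.0034,.0487],-100.1)"
```

```text
clock: 5.3
position: [0.4499, -0.0036, 0.0487]
ee_rot: [3.129, -0.276, -0.001]
force: [-0.7, -3.9, 3.7]
width: 0.387
clock: 5.6
position: [0.4499, -0.0035, 0.0487]
ee_rot: [3.129, -0.276, -0.0]
force: [-0.5, -4.3, 3.7]
width: 0.386
t 5.6 pos [ 0.4499 -0.0035  0.0487] yawY -100.1 q7 -2.11 F [-0.5 -4.3  3.7] w 0.386
shift cm [ 0.03 -0.02  0.  ] turn 0.012353407088994572
```

```bash
python3 -m crank '[[[0,0,-1],0,220],[[0,0,-3],0,220],[[0,0,-4],0,220],[[0,0,-4],0,220],[[0,0,-3],0,220]]' 30; python3 - <<'E'
from h import *
to(bw(-.062,0,.2),-15.5)
p,d=get_image("side");cv2.imwrite("pics/s1.png",p[:,:,::-1])
E
```

```text
clock: 6.1
position: [0.4501, -0.0019, 0.2012]
ee_rot: [-3.128, 0.273, -0.002]
force: [1.3, -1.5, -5.9]
width: 0.383
t 6.1 pos [ 0.4501 -0.0019  0.2012] yawY -100.0 q7 -1.96 F [ 1.3 -1.5 -5.9] w 0.383
shift cm [ -2.13 -32.71   0.17] turn -84.48113512056494
```

View pics/s1.png

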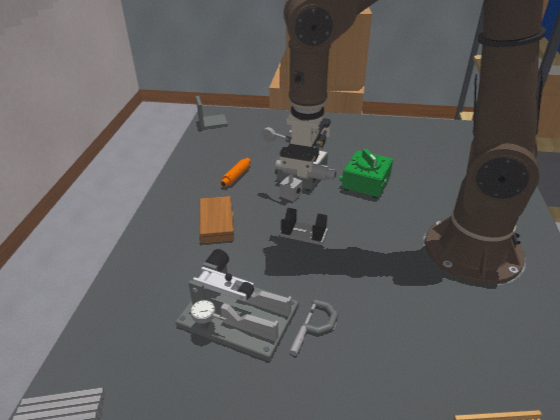

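The spindle is held and lifted clear at side (305,165), and the V blocks are still at (303,230). Now I'll carry it over.

```bash
python3 -m crank '[[[-0.3,-4,0],0,220],[[-0.3,-4.2,0],0,220],[[-0.3,-4.2,0],0,220],[[-0.3,-4.2,0],0,220],[[-0.3,-4.2,0],0,220]]'; python3 -m crank '[[[-0.3,-4.2,0],0,220],[[-0.3,-4.2,0],0,220],[[0,-3.5,0],0,220],[[0,0,0],-8,220],[[0,0,0],-8,220]]';python3 -m crank '[[[0,0,0],-8,220],[[0,0,0],-8,220],[[0,0,0],-8,220],[[0,0,0],-8,220],[[0,0,0],-8,220]]';python3 -m crank '[[[0,0,0],-8,220],[[0,0,0],-8,220],[[0,0,0],-8,220],[[0,0,0],-4.5,220],[[0,0,0],0,220]]'; python3 -c "
from h import *
to(bw(-.062,0,.2),-15.5)"
```

```text
clock: 6.65
position: [0.4708, 0.2066, 0.1986]
ee_rot: [-3.129, 0.274, 0.001]
force: [1.4, 0.0, -4.6]
width: 0.385
clock: 7.15
position: [0.4849, 0.3248, 0.1981]
ee_rot: [-3.136, -0.177, 0.003]
force: [-0.5, -0.8, -4.4]
width: 0.383
clock: 7.65
position: [0.4855, 0.3229, 0.1984]
ee_rot: [-2.888, -1.235, 0.002]
force: [-0.1, 0.3, -4.8]
width: 0.382
clock: 8.15
position: [0.4858, 0.3227, 0.1983]
ee_rot: [-2.499, -1.902, 0.002]
force: [-0.3, 0.4, -5.5]
width: 0.384
t 8.15 pos [0.4858 0.3227 0.1983] yawY -15.5 q7 -1.33 F [-0.3  0.4 -5.5] w 0.384
shift cm [ 0.12 -0.03 -0.17] turn 0.03693219048892615
```

```bash
python3 -m crank '[[[0.1,0,2.5],0,220],[[0,0,2.5],0,220],[[0,0,2.5],0,220],[[0,0,2.3],0,220],[[0,0,0],0,220]]'; python3 - <<'E'
from h import *
to(bw(-.062,0,.0705),-15.5)
p,d=get_image("side");cv2.imwrite("pics/s2.png",cv2.resize(p[180:380,120:380][:,:,::-1],None,fx=3,fy=3))
p,d=get_image("top");cv2.imwrite("pics/t2.png",cv2.resize(p[130:310,60:260][:,:,::-1],None,fx=3,fy=3))
p,d=get_image("wrist");cv2.imwrite("pics/w2.png",p[:,:,::-1])
E
```

```text
clock: 8.65
position: [0.4849, 0.322, 0.0977]
ee_rot: [-2.503, -1.898, 0.009]
force: [0.2, -1.2, -4.2]
width: 0.386
t 8.65 pos [0.4849 0.322  0.0977] yawY -15.7 q7 -1.42 F [ 0.2 -1.2 -4.2] w 0.386
shift cm [0.23 0.04 2.72] turn -0.17176341508496762
```

View pics/s2.png

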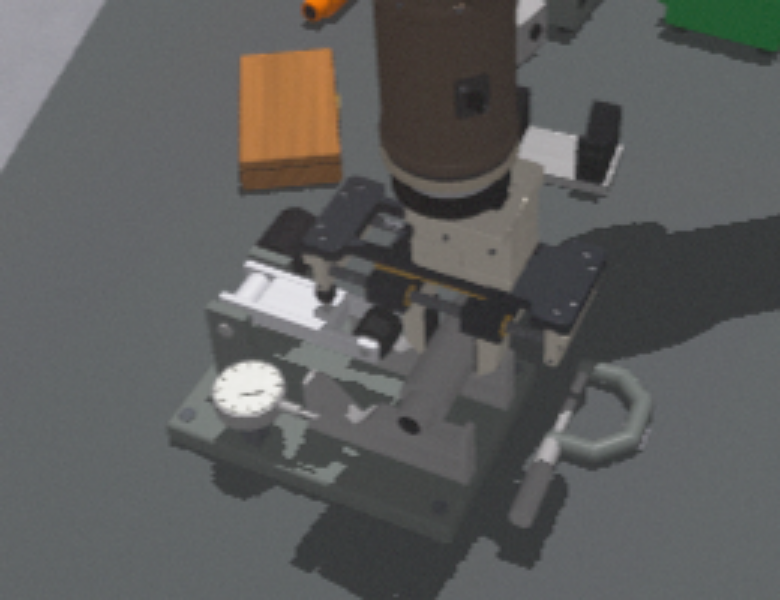

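View pics/w2.png

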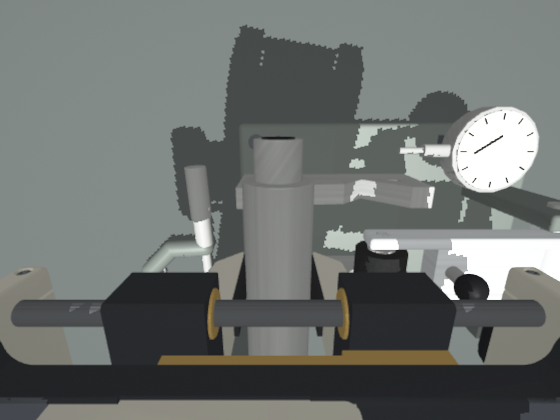

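The spindle hangs above the ledges, clear of the roller (side crop 380,325), and parallel to the rests. I'll lower it.

```bash
python3 -m crank '[[[0.1,0,1],0,220],[[0.1,0,0.8],0,220],[[0,0,0.5],0,220],[[0,0,0.3],0,220],[[0,0,0],0,220]]'; python3 - <<'E'
from h import *
to(bw(-.062,0,.0695),-15.5)
p,d=get_image("side");cv2.imwrite("pics/s3.png",cv2.resize(p[180:380,120:380][:,:,::-1],None,fx=3,fy=3))
E
```

```text
clock: 9.3
position: [0.4871, 0.3253, 0.0742]
ee_rot: [2.502, 1.9, -0.001]
force: [-0.9, 0.5, -4.7]
width: 0.382
t 9.3 pos [0.4871 0.3253 0.0742] yawY -15.6 q7 -1.44 F [-0.9  0.5 -4.7] w 0.382
shift cm [-0.16 -0.09  0.47] turn -0.06375452456094877
```

View pics/s3.png

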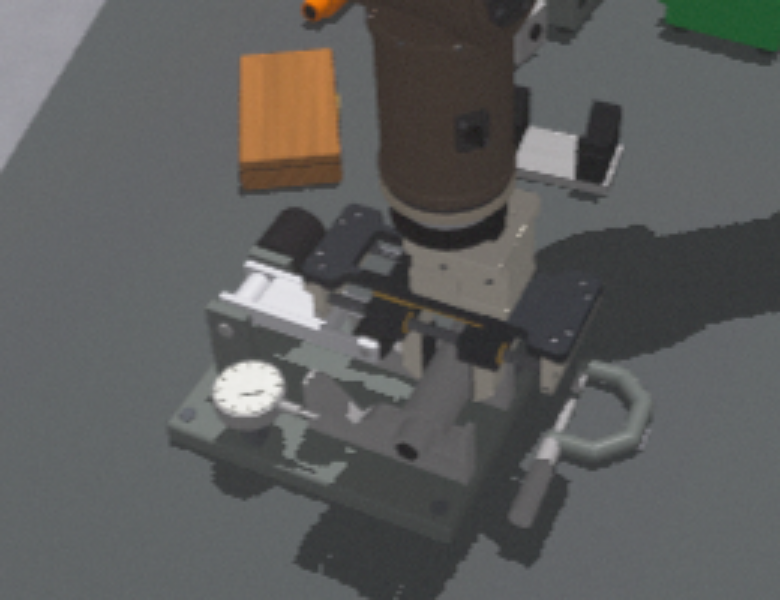

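```bash
python3 -m crank '[[[-0.1,-0.1,0.2],0,220],[[0,0,0.1],0,220],[[0,0,0],0,220]]';python3 -m crank '[[[0,0,0.1],0,220],[[0,0,0],0,220]]'; python3 - <<'E'
from h import *
to(bw(-.062,0,.0695),-15.5)
E
```

```text
clock: 9.65
position: [0.486, 0.3248, 0.0717]
ee_rot: [2.502, 1.9, -0.0]
force: [-0.5, -0.3, -4.8]
width: 0.384
clock: 9.85
position: [0.4861, 0.3249, 0.0707]
ee_rot: [2.502, 1.9, 0.0]
force: [0.5, -0.1, -4.5]
width: 0.387
t 9.85 pos [0.4861 0.3249 0.0707] yawY -15.6 q7 -1.44 F [ 0.5 -0.1 -4.5] w 0.387
shift cm [-0.09 -0.01  0.12] turn -0.06166672688135577
```

```bash
python3 -m crank '[[[0,0,0.1],0,220],[[0,0,0],0,220]]';python3 -m crank '[[[0,0,0.1],0,220],[[0,0,0],0,220]]'
```

```text
clock: 10.05
position: [0.4861, 0.3249, 0.0697]
ee_rot: [-2.502, -1.9, -0.0]
force: [-0.6, 1.7, -4.7]
width: 0.381
clock: 10.25
position: [0.4865, 0.3252, 0.0696]
ee_rot: [2.501, 1.9, 0.002]
force: [-1.5, -2.1, 4.3]
width: 0.387
```

```bash
python3 -m crank '[[[0,0,0],0,145],[[0,0,0],0,135],[[0,0,0],0,132],[[0,0,0],0,132],[[0,0,0],0,132]]'; python3 -m crank '[[[0,0,-0.3],0,132],[[0,0,-0.5],0,132],[[0,0,-0.8],0,132],[[0,0,-1],0,132],[[0,0,-1],0,132]]'; python3 - <<'E'
from h import *
to(bw(-.062,0,.0695),-15.5)
p,d=get_image("side");cv2.imwrite("pics/s4.png",cv2.resize(p[180:380,120:380][:,:,::-1],None,fx=3,fy=3))
E
```

```text
clock: 10.75
position: [0.4861, 0.3249, 0.0687]
ee_rot: [-2.502, -1.9, -0.0]
force: [0.2, -0.4, -0.6]
width: 0.483
clock: 11.25
position: [0.4861, 0.3251, 0.1059]
ee_rot: [-2.502, -1.9, -0.001]
force: [1.1, 0.3, 0.5]
width: 0.481
t 11.25 pos [0.4861 0.3251 0.1059] yawY -15.6 q7 -1.41 F [1.1 0.3 0.5] w 0.481
shift cm [-0.12 -0.01  3.64] turn -0.0563307173995895
```

View pics/s4.png

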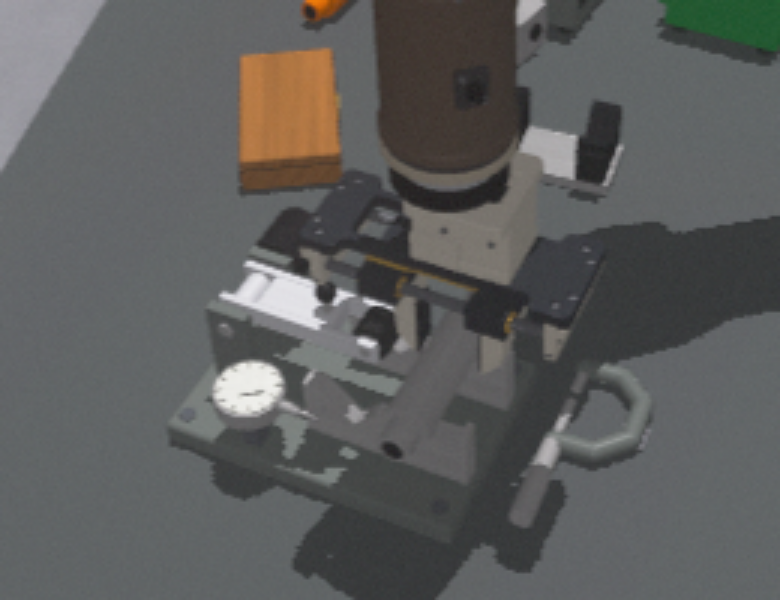

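```bash
python3 -m crank '[[[0,0,-2],0,132],[[0,0,-2.5],0,132],[[0,-1,-2.5],0,100],[[0,-2,0],-8,60],[[0,0,0],-8,0]]'; python3 -m crank '[[[0,0,0],-8,0],[[0,0,0],-8,0],[[0,0,0],-8,0],[[0,0,0],-8,0],[[0,0,0],-8,0]]'; python3 -m crank '[[[0,0,0],-8,0],[[0,0,0],-8,0],[[0,0,0],-8,0],[[0,0,0],-8,0],[[0,0,0],-2,0]]';python3 - <<'E'
from h import *
to(bw(-.075,0,.13),74.5)
for n in("side","top"):
    p,d=get_image(n);np.savez(n+"5.npz",p=p,d=d)
    a=p[180:380,120:380] if n=="side" else p[130:310,60:260]
    cv2.imwrite(f"pics/{n}5.png",cv2.resize(a[:,:,::-1],None,fx=3,fy=3))
    c=get_calibration(n)
    for r in look_for("spindle_centre",n)[:3]:
        x=np.array(r['location']);print(n,r['score'],x,'bench',(x[:2]-B0)@BX,(x[:2]-B0)@BY)
E
```

```text
clock: 11.8
position: [0.455, 0.3346, 0.1766]
ee_rot: [2.203, 2.239, 0.003]
force: [0.1, -0.9, -0.4]
width: 0.695
clock: 12.3
position: [0.4573, 0.3329, 0.1752]
ee_rot: [1.309, 2.856, 0.001]
force: [0.3, -0.7, -0.1]
width: 1.0
clock: 12.8
position: [0.4573, 0.3328, 0.1749]
ee_rot: [-0.418, -3.114, -0.0]
force: [-0.1, -0.5, -0.4]
width: 1.001
t 12.8 pos [0.4573 0.3328 0.1749] yawY 74.7 q7 -0.03 F [-0.1 -0.5 -0.4] w 1.001
shift cm [-1.68 -0.09  4.49] turn 0.22297349376293596
side 0.92 [ 0.6922 -0.2372  0.0302] bench 0.2869026070979237 -0.4855892750467357
side 0.62 [0.5196 0.3484 0.0887] bench -0.035914802157311895 0.03258737464112666
top 0.74 [ 0.6865 -0.2518  0.0312] bench 0.2853115938053771 -0.5011815384072278
top 0.7 [0.6508 0.3    0.1012] bench 0.10344785070584715 0.021009335647296637
```

View pics/side5.png

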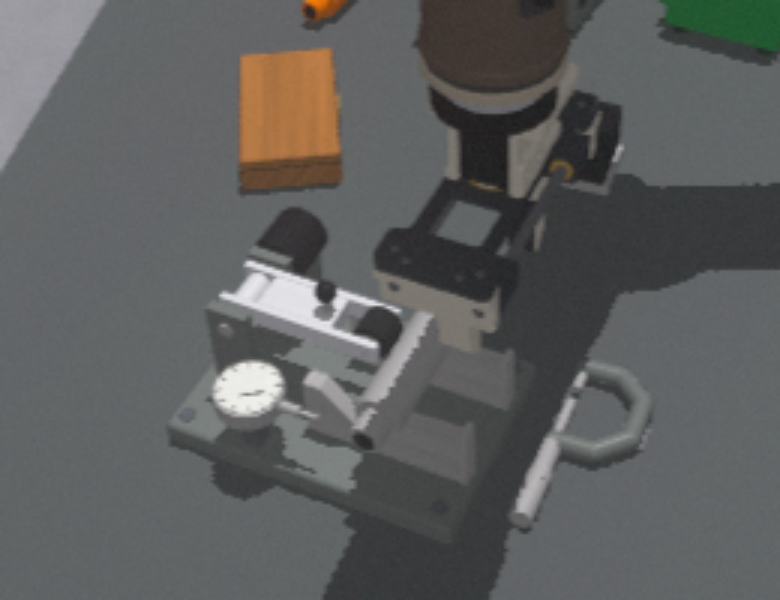

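View pics/top5.png

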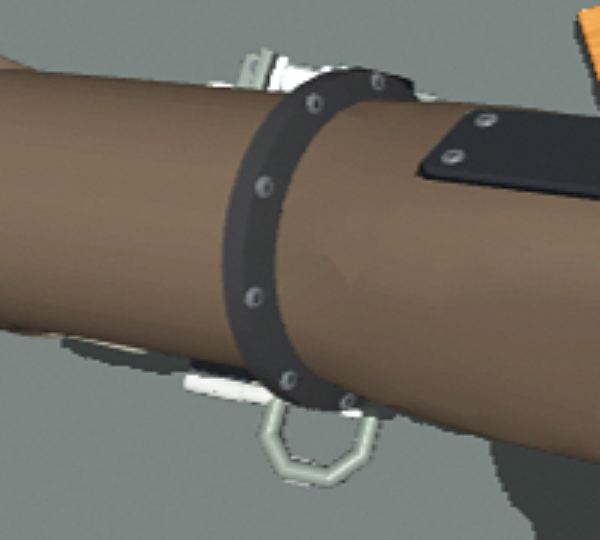

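```bash
python3 - <<'E'
from h import *
f=np.load("side5.npz");c=get_calibration("side");q=deproj(f['d'],c,f['d']>0)
bx=(q[:,:2]-B0)@BX;by=(q[:,:2]-B0)@BY
k=(bx>-.06)&(bx<-.008)&(q[:,2]>.078)&(q[:,2]<.112)&(by<.09)&(by>-.09)&~((abs(by)<.024)&(bx>-.02))
print(k.sum());t=np.stack([bx[k],by[k]],1)
print(cv2.minAreaRect((t*1000).astype(np.float32)),by[k].min(),by[k].max(),q[k,2].max())
to(bw(-.066,0,.070),74.5)
E
```

```text
647
((-27.733396530151367, 20.894004821777344), (115.92589569091797, 35.3868522644043), 89.97551727294922) -0.037075770359448146 0.07885558783909717 0.10098454976383195
t 13.0 pos [0.4573 0.3329 0.1749] yawY 74.3 q7 -0.04 F [-0.2 -0.8 -0.3] w 1.003
shift cm [-2.58 -0.09 10.49] turn -0.15481991229233927
```

The spindle lies against the roller, parallel, with its near end at y of about 76 to 79 mm (roughly 1 to 4 mm off the middle, inside the tolerance). Next I'll push, with the open fingers straddling the rests.

```bash
python3 -m crank '[[[-1.3,-0.1,2.5],0,0],[[-1.3,0,2.5],0,0],[[0,0,2.5],0,0],[[0,0,1.5],0,0],[[0,0,1.3],0,0]]'; python3 -m crank '[[[0,0,0],0,0]]'; python3 - <<'E'
from h import *
to(bw(-.034,0,.070),74.5)
p,d=get_image("side");cv2.imwrite("pics/s6.png",cv2.resize(p[180:380,120:380][:,:,::-1],None,fx=3,fy=3))
E
```

```text
clock: 13.5
position: [0.4817, 0.325, 0.071]
ee_rot: [-0.426, -3.112, 0.0]
force: [-0.4, 0.2, 0.3]
width: 1.0
clock: 13.6
position: [0.4813, 0.3246, 0.0706]
ee_rot: [-0.425, -3.112, 0.002]
force: [0.0, -0.0, 0.3]
width: 0.997
t 13.6 pos [0.4813 0.3246 0.0706] yawY 74.5 q7 -0.09 F [ 0.  -0.   0.3] w 0.997
shift cm [-3.25  0.06  0.06] turn -0.04466925592714688
```

View pics/s6.png

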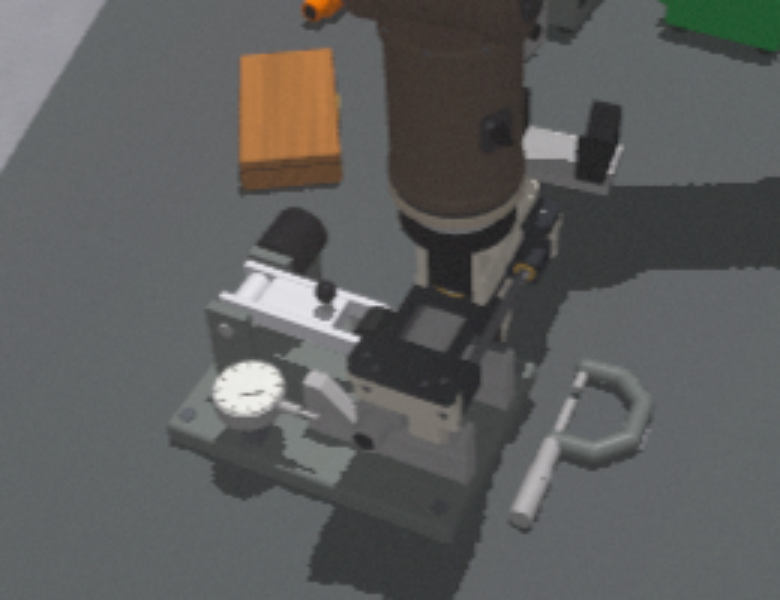

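```bash
python3 -m crank '[[[-0.5,0,0],0,0],[[-0.5,0,0],0,0],[[-0.3,0,0],0,0],[[-0.2,0,0],0,0]]'; python3 -m crank '[[[-0.3,0,0],0,0],[[-0.2,0,0],0,0],[[0,0,0],0,0]]'
```

```text
clock: 14.05
position: [0.4951, 0.3221, 0.0726]
ee_rot: [-0.423, -3.111, -0.002]
force: [-7.7, 1.9, 1.4]
width: 1.002
clock: 14.35
position: [0.5005, 0.3205, 0.0726]
ee_rot: [-0.424, -3.112, -0.002]
force: [-5.3, 1.4, 2.6]
width: 1.001
```

```bash
python3 -m crank '[[[-0.2,0,0],0,0],[[-0.1,0,0],0,0],[[0,0,0],0,0]]';python3 - <<'E'
from h import *
s=monitor.observe();x=s['position'];print((x[:2]-B0)@BX,(x[:2]-B0)@BY,x[2])
p,d=get_image("side");cv2.imwrite("pics/s7.png",cv2.resize(p[180:380,120:380][:,:,::-1],None,fx=3,fy=3))
E
```

```text
clock: 14.65
position: [0.5037, 0.3197, 0.0726]
ee_rot: [-0.424, -3.112, -0.002]
force: [-4.4, 1.6, 1.6]
width: 1.0
-0.04356550363841663 0.0006440335950959797 0.07256970089275125
```

View pics/s7.png

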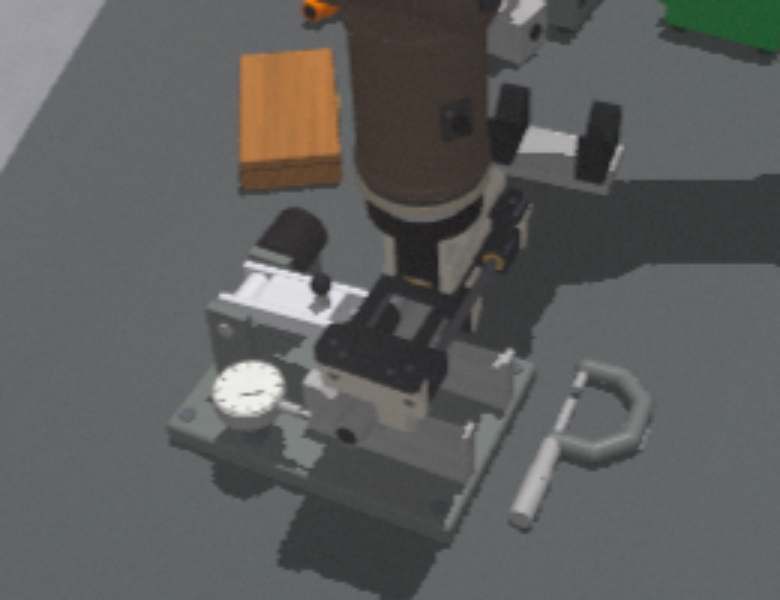

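```bash
python3 -m crank '[[[-0.15,0,0],0,0],[[-0.15,0,0],0,0],[[0,0,0],0,0]]';python3 -m crank '[[[-0.15,0,0],0,0],[[0,0,0],0,0]]'
```

```text
clock: 15.0
position: [0.5082, 0.3172, 0.0716]
ee_rot: [0.427, 3.111, -0.001]
force: [0.2, -0.8, -0.3]
width: 0.999
clock: 15.2
position: [0.5091, 0.3172, 0.0716]
ee_rot: [0.426, 3.112, -0.001]
force: [-0.3, 0.4, 0.9]
width: 0.998
```

Contact force dropped to zero, so the spindle fell into the Vs. I'll back off, rise and check.

```bash
python3 -m crank '[[[1,0,0],0,0],[[1.5,0,-0.5],0,0],[[0,0,-4],0,0],[[0,0,-4],0,0],[[0,0,-4],0,0]]'; python3 -m crank '[[[0,0,-4],0,0],[[0,-3,-4],0,0],[[0,-4,0],0,0],[[0,-4,0],0,0],[[0,-4,0],0,0]]'; python3 -m crank '[[[0,-4.5,0],0,0],[[0,-4.5,0],0,0],[[0,0,0],0,0]]';python3 - <<'E'
from h import *
to([.4834,-.2748,.2],20)
for n in("side","top"):
    p,d=get_image(n);c=get_calibration(n)
    a=p[180:380,120:380] if n=="side" else p[130:310,60:260]
    cv2.imwrite(f"pics/{n}8.png",cv2.resize(a[:,:,::-1],None,fx=3,fy=3))
    q=deproj(d,c,d>0);bx=(q[:,:2]-B0)@BX;by=(q[:,:2]-B0)@BY
    k=(abs(bx)<.03)&(abs(by)<.09)&(q[:,2]>.0705)&(q[:,2]<.0915)&(abs(by)>.023)
    k&=~((bx>.008)&(by>.045)) 
    t=np.stack([bx[k],by[k]],1)
    if k.sum()>20: print(n,k.sum(),cv2.minAreaRect((t*1000).astype(np.float32)),by[k].min(),by[k].max(),q[k,2].max())
E
```

```text
clock: 15.7
position: [0.4823, 0.325, 0.1983]
ee_rot: [-0.422, -3.112, 0.0]
force: [0.8, -0.2, 0.8]
width: 1.003
clock: 16.2
position: [0.4421, 0.1794, 0.2767]
ee_rot: [0.422, 3.113, -0.001]
force: [1.1, -1.3, 0.7]
width: 1.0
clock: 16.5
position: [0.418, 0.0866, 0.2757]
ee_rot: [-0.44, -3.109, 0.01]
force: [-0.1, -0.6, 0.6]
width: 0.996
t 16.5 pos [0.418  0.0866 0.2757] yawY 73.9 q7 0.68 F [-0.1 -0.6  0.6] w 0.996
shift cm [-16.31 -32.85   7.78] turn 53.8951377105348
side 502 ((4.45512580871582, 2.6544952392578125), (153.70736694335938, 45.84959411621094), 88.80303955078125) -0.0743145213324792 0.07955559356639487 0.09008782319582315
top 108 ((-5.791784286499023, 57.494773864746094), (40.341304779052734, 20.373634338378906), 74.06268310546875) 0.03961761635627718 0.0759557885140704 0.08850164229777525
```

View pics/side8.png

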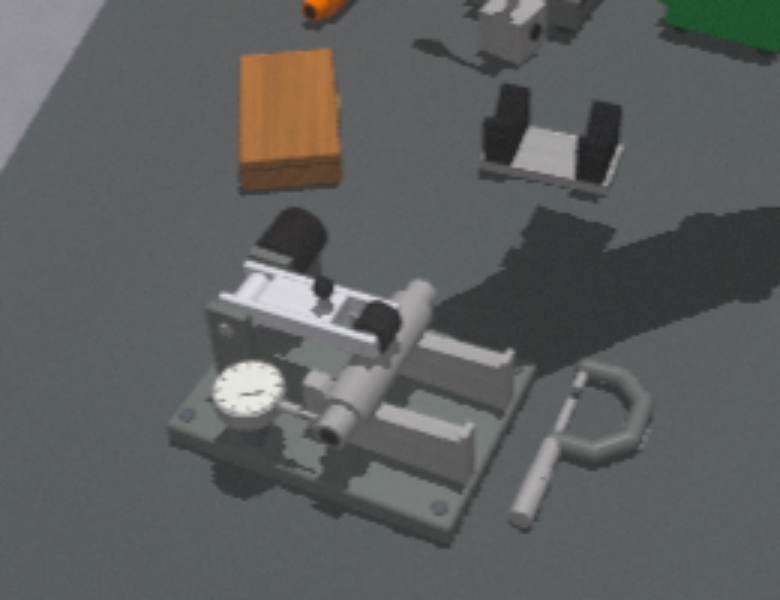

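View pics/top8.png

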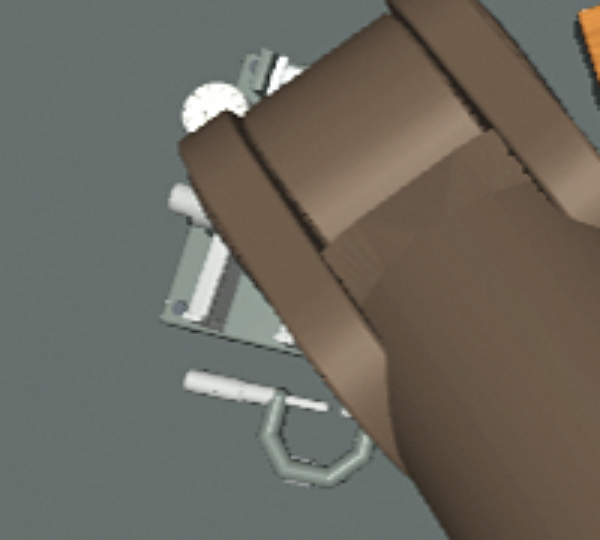

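The spindle is seated in both rests with the roller on top of it (side crop 380,345), y offset about 1 to 3 mm. Next is the dial.

```bash
python3 -m crank '[[[-2,-4,0],0,0],[[-2,-4.1,0],0,0],[[-2,-4.1,0],0,0],[[-2,-4.1,0],0,0],[[-2,-4.1,0],0,0]]'; python3 -m crank '[[[-2,-4.1,0],0,0],[[-2,-4.1,0],0,0],[[-2,-4.1,0],0,0],[[0,0,0],8,0],[[0,0,0],8,0]]';python3 -m crank '[[[0,0,0],8,0],[[0,0,0],8,0],[[0,0,0],8,0],[[0,0,0],8,0],[[0,0,0],6,0]]';python3 -m crank '[[[0,0,0],0,0]]'; python3 - <<'E'
from h import *
to([.4834,-.2748,.092],20)
s=monitor.observe();c=get_calibration("wrist");p,d=get_image("wrist");np.savez("w9.npz",p=p,d=d,**{k:np.array(v) for k,v in c.items()})
cv2.imwrite("pics/w9.png",p[:,:,::-1])
print(proj([.4834,-.2748,.1105],c))
q=deproj(d,c,d>0);b=q[(np.hypot(q[:,0]-.483,q[:,1]+.275)<.05)]
for a,e in((.105,.116),(.083,.092),(.072,.079)):
    t=b[(b[:,2]>a)&(b[:,2]<e)];print(a,len(t))
    if len(t)>5:print(cv2.minAreaRect((t[:,:2]*1000).astype(np.float32)),cv2.minEnclosingCircle((t[:,:2]*1000).astype(np.float32)))
E
```

```text
clock: 17.1
position: [0.4625, -0.1292, 0.277]
ee_rot: [0.419, 3.113, 0.001]
force: [1.3, 0.3, 0.5]
width: 0.998
clock: 17.6
position: [0.488, -0.2633, 0.276]
ee_rot: [-0.86, -3.021, -0.004]
force: [0.6, 0.9, -0.6]
width: 1.0
clock: 18.1
position: [0.4881, -0.2615, 0.2767]
ee_rot: [-1.793, -2.579, -0.002]
force: [-0.2, -0.0, -0.5]
width: 1.002
clock: 18.2
position: [0.488, -0.2618, 0.2768]
ee_rot: [1.788, 2.583, 0.001]
force: [0.3, 0.4, 0.6]
width: 1.002
t 18.2 pos [ 0.488  -0.2618  0.2768] yawY 20.6 q7 0.45 F [0.3 0.4 0.6] w 1.002
shift cm [-1.06 -0.9  18.48] turn 0.5983790897905408
[[269.6315442  207.49728253]]
0.105 798
((482.5409851074219, -277.7104187011719), (15.747431755065918, 68.49077606201172), 20.45438003540039) ((483.85113525390625, -277.2102966308594), 34.3199577331543)
0.083 2102
((482.0234680175781, -277.1097412109375), (74.46880340576172, 72.89215087890625), 21.108749389648438) ((482.7133483886719, -278.0028991699219), 37.6581916809082)
0.072 1951
((483.1290283203125, -274.9581298828125), (99.58893585205078, 99.29779815673828), 82.5294418334961) ((483.00830078125, -275.0037841796875), 49.99706268310547)
```

View pics/w9.png

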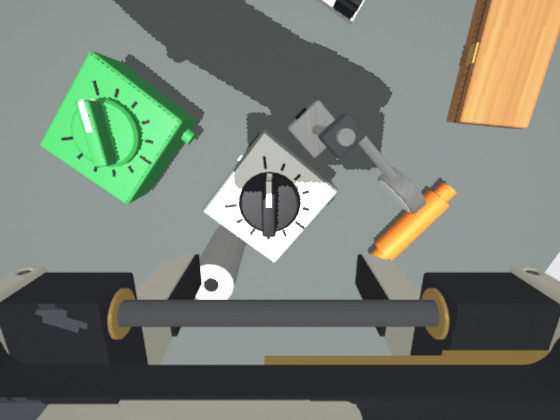

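```bash
python3 - <<'E'
from h import *
D=np.array([.4827,-.277])
def run(p,d,c,nm):
    q=deproj(d,c,d>0);rgb=p[d>0]
    r=np.hypot(*(q[:,:2]-D).T)
    k=(q[:,2]>.071)&(q[:,2]<.079)&(r<.094)&(np.hypot(q[:,0]-.447,q[:,1]+.358)>.042)&(np.hypot(q[:,0]-.5,q[:,1]+.178)>.03)
    print(nm,k.sum(),cv2.minAreaRect((q[k,:2]*1000).astype(np.float32)))
    # ticks: dark on the top, ring 40..56mm
    g=rgb.max(1); k2=k&(r>.041)&(r<.055)&(g<70)
    a=np.rad2deg(np.arctan2(*(q[k2,:2]-D)[:,::-1].T)); h,e=np.histogram(a%360,72,(0,360))
    print([(int(e[i]),int(h[i])) for i in range(72) if h[i]])
f=np.load("w9.npz");run(f['p'],f['d'],f,'wrist')
f=np.load("top0.npz");run(f['p'],f['d'],get_calibration("top"),'top')
E
```

```text
wrist 5952 ((482.7254333496094, -277.6750183105469), (129.03028869628906, 119.49243927001953), 71.91395568847656)
[(60, 13), (85, 7), (90, 2), (115, 14)]
top 1801 ((482.438720703125, -277.4124755859375), (129.90570068359375, 120.09861755371094), 71.84838104248047)
[(5, 4), (60, 3), (85, 3), (90, 2), (115, 6), (205, 4), (235, 2), (260, 3), (285, 2), (340, 1)]
```

```bash
python3 -m crank '[[[-0.7,-0.6,2],0,127],[[-0.6,-0.6,3],0,127],[[0,0,3],0,127],[[0,0,0],0.3,127],[[0,0,0],0,127]]' 15; python3 - <<'E'
from h import *
to([.4826,-.2774,.092],20.3)
c=get_calibration("wrist");p,d=get_image("wrist")
q=deproj(d,c,d>0);b=q[(np.hypot(q[:,0]-.483,q[:,1]+.275)<.05)]
t=b[(b[:,2]>.105)&(b[:,2]<.116)]
print(len(t),cv2.minAreaRect((t[:,:2]*1000).astype(np.float32)))
cv2.imwrite("pics/w10.png",p[:,:,::-1]);print(proj([.4826,-.2774,.1105],c))
E
```

```text
clock: 18.75
position: [0.4804, -0.28, 0.1971]
ee_rot: [-1.794, -2.578, -0.001]
force: [-0.4, -0.3, -0.0]
width: 0.617
t 18.75 pos [ 0.4804 -0.28    0.1971] yawY 20.3 q7 0.42 F [-0.4 -0.3 -0. ] w 0.617
shift cm [ 0.15  0.3  10.51] turn 0.030489717621406953
1368 ((482.63616943359375, -277.6336669921875), (15.704054832458496, 68.20879364013672), 20.046525955200195)
[[281.05569784 219.69826183]]
```

View pics/w10.png

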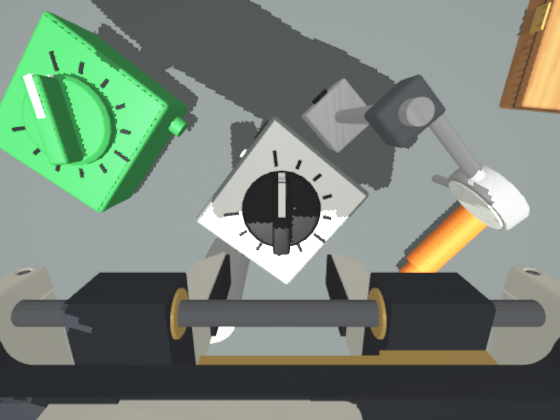

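The bar is centred at pixel (281,220) and lies across the jaws. The stand's clamp head overhangs at (405,110), so I'll grip and turn only about 70°, then use the shut fingers as a flat pusher, then grip again for the end.

```bash
python3 -m crank '[[[0.1,0.2,2.5],0,127],[[0.1,0.1,2.5],0,127],[[0,0,2.5],0,127],[[0,0,2],0,127],[[0,0,0.9],0,127]]' 15;python3 -m crank '[[[0,0,0],0,127]]'; python3 -c "
from h import *
to([.4826,-.2774,.092],20.2)"
```

```text
clock: 19.3
position: [0.4824, -0.2781, 0.0928]
ee_rot: [1.797, 2.576, 0.0]
force: [0.3, -0.5, -0.0]
width: 0.501
clock: 19.4
position: [0.4823, -0.2781, 0.0931]
ee_rot: [1.798, 2.576, 0.0]
force: [0.4, 0.6, -0.2]
width: 0.501
t 19.4 pos [ 0.4823 -0.2781  0.0931] yawY 20.2 q7 0.31 F [ 0.4  0.6 -0.2] w 0.501
shift cm [0.06 0.05 0.11] turn -0.011181840341350835
```

```bash
python3 -m crank '[[[0.05,0.05,0.1],0,160],[[0,0,0],0,190],[[0,0,0],0,220],[[0,0,0],0,240],[[0,0,0],0,240]]' 15;python3 -m crank '[[[0,0,0],0,240],[[0,0,0],0,240]]';  python3 -c "
from h import *
to([.4826,-.2774,.092],20.2)"
```

```text
clock: 19.9
position: [0.4827, -0.2777, 0.0923]
ee_rot: [1.798, 2.575, 0.001]
force: [0.2, 1.7, 2.1]
width: 0.174
clock: 20.1
position: [0.4827, -0.2777, 0.0922]
ee_rot: [1.798, 2.575, 0.0]
force: [1.3, 1.0, 4.9]
width: 0.172
t 20.1 pos [ 0.4827 -0.2777  0.0922] yawY 20.1 q7 0.31 F [1.3 1.  4.9] w 0.172
shift cm [0.03 0.   0.02] turn -0.061816626946836095
```

```bash
python3 -m crank '[[[0,0,0],5,240],[[0,0,0],7,240],[[0,0,0],7,240],[[0,0,0],7,240],[[0,0,0],7,240]]' 25;python3 -m crank '[[[0,0,0],7,240],[[0,0,0],7,240],[[0,0,0],7,240],[[0,0,0],7,240],[[0,0,0],7,240]]';  python3 -c "
from h import *
to([.4826,-.2774,.092],-48)"
```

```text
clock: 20.6
position: [0.4828, -0.2777, 0.0922]
ee_rot: [2.46, 1.952, 0.001]
force: [1.4, 0.6, 4.2]
width: 0.17
clock: 21.1
position: [0.4829, -0.2778, 0.0923]
ee_rot: [2.933, 1.122, 0.002]
force: [2.0, 0.4, 4.0]
width: 0.175
t 21.1 pos [ 0.4829 -0.2778  0.0923] yawY -48.1 q7 -0.7 F [2.  0.4 4. ] w 0.175
shift cm [ 0.   -0.05  0.03] turn -0.126786700266166
```

Bar turned about 68° in the grip. I'll release, rise, and re-orient so the tool's y axis lies along the bar.

```bash
python3 -m crank '[[[0,0,0],0,200],[[0,0,0],0,170],[[0,0,0],0,150],[[0,0,-2],0,150],[[0,0,-4],0,150]]';python3 -m crank '[[[0,0,-4],0,150],[[0,0,-4],0,150],[[0,0,0],-8.5,200],[[0,0,0],-8.5,255],[[0,0,0],-8.5,255]]';python3 -m crank '[[[0,0,0],-8.5,255],[[0,0,0],-8.5,255],[[0,0,0],-8.5,255],[[0,0,0],-8.5,255],[[0,0,0],-8.5,255]]';python3 -m crank '[[[0,0,0],-8.5,255],[[0,0,0],-8.5,255],[[0,0,0],-5,255],[[0,0,0],0,255],[[0,0,0],0,255]]'; python3 - <<'E'
from h import *
to([.478,-.308,.094],42)
c=get_calibration("wrist");p,d=get_image("wrist")
q=deproj(d,c,d>0);b=q[(np.hypot(q[:,0]-.483,q[:,1]+.275)<.05)]
t=b[(b[:,2]>.105)&(b[:,2]<.116)]
print(len(t),cv2.minAreaRect((t[:,:2]*1000).astype(np.float32)))
cv2.imwrite("pics/w11.png",p[:,:,::-1])
E
```

```text
clock: 21.6
position: [0.4797, -0.277, 0.1495]
ee_rot: [-2.926, -1.131, 0.007]
force: [1.2, -1.3, 0.4]
width: 0.409
clock: 22.1
position: [0.4818, -0.2778, 0.2319]
ee_rot: [2.603, 1.759, -0.001]
force: [-0.2, -0.5, -0.4]
width: 0.203
clock: 22.6
position: [0.4817, -0.2778, 0.2314]
ee_rot: [-1.788, -2.582, 0.0]
force: [0.3, 0.2, 0.2]
width: 0.004
clock: 23.1
position: [0.4818, -0.2778, 0.2315]
ee_rot: [-1.277, -2.87, -0.0]
force: [-0.0, 0.7, 0.5]
width: 0.008
t 23.1 pos [ 0.4818 -0.2778  0.2315] yawY 42.0 q7 0.82 F [-0.   0.7  0.5] w 0.008
shift cm [-2.   -2.3  13.75] turn 0.015284021877931764
1105 ((482.8071594238281, -277.46484375), (68.07828521728516, 16.53654670715332), 39.897830963134766)
```

View pics/w11.png

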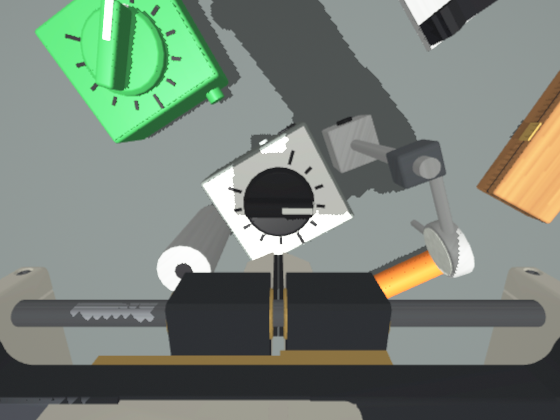

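```bash
python3 -m crank '[[[-2.3,-2.3,0],0,255],[[0,0,4],0,255],[[0,0,4],0,255],[[0,0,3],0,255],[[0,0,2.7],0,255]]';python3 -m crank '[[[0,0,0],0,255]]'; python3 -c "
from h import *
to([.478,-.308,.094],41)
s=monitor.observe();R=Ro.from_rotvec(s['ee_rot']).as_matrix();print(R.T@(np.array([.4827,-.2775,.094])-s['position'])*100)"
```

```text
clock: 23.65
position: [0.4799, -0.3101, 0.0931]
ee_rot: [-1.276, -2.87, 0.0]
force: [0.4, -0.3, -0.0]
width: 0.001
clock: 23.75
position: [0.4782, -0.3094, 0.0915]
ee_rot: [-1.273, -2.866, -0.001]
force: [-1.2, -0.1, 0.5]
width: 0.006
t 23.75 pos [ 0.4782 -0.3094  0.0915] yawY 42.1 q7 0.75 F [-1.2 -0.1  0.5] w 0.006
shift cm [ 0.11  0.08 -0.25] turn 1.0850585737265988
[ 2.06334319  2.47307789 -0.24288767]
```

```bash
python3 -m crank '[[[0.25,0,-0.2],0,255],[[0.31,-0.2,0],7,255],[[0.31,-0.2,0],7,255],[[0.31,-0.2,0],7,255],[[0,0,0],0,255]]'; python3 -c "
from h import *
s=monitor.observe();R=Ro.from_rotvec(s['ee_rot']).as_matrix();print(R.T@(np.array([.4827,-.2775,.094])-s['position'])*100,yawy(s),s['ft_torque'])"
```

```text
clock: 24.25
position: [0.4694, -0.3049, 0.099]
ee_rot: [1.778, 2.586, -0.001]
force: [0.3, -0.2, -0.4]
width: 0.001
[2.07944463 2.22020307 0.50041681] 20.989071227777192 [-0.09358313 -0.11389181  0.00500285]
```

```bash
cat > bar.py <<'E'
from h import *
for cam in("wrist","top","side"):
    c=get_calibration(cam);p,d=get_image(cam)
    q=deproj(d,c,d>0);b=q[(np.hypot(q[:,0]-.4827,q[:,1]+.2775)<.036)]
    t=b[(b[:,2]>.106)&(b[:,2]<.115)]
    if len(t)>10:
        print(cam,len(t),cv2.minAreaRect((t[:,:2]*1000).astype(np.float32)))
    if cam=="wrist":cv2.imwrite("pics/wb.png",p[:,:,::-1])
    if cam=="side":cv2.imwrite("pics/sb.png",cv2.resize(p[90:240,220:420][:,:,::-1],None,fx=4,fy=4))
E
python3 bar.py; python3 -c "
from h import *
to([0,0,0])"
```

```text
wrist 3915 ((482.98138427734375, -279.0401611328125), (69.22319030761719, 19.155723571777344), 23.489274978637695)
top 211 ((483.3755798339844, -277.8631896972656), (68.16812896728516, 20.119972229003906), 26.200027465820312)
side 89 ((483.8757019042969, -281.3382873535156), (64.674072265625, 33.568115234375), 17.10140037536621)
t 24.4 pos [ 0.4696 -0.3046  0.0982] yawY 21.3 q7 0.44 F [ 1.  -2.4  1.3] w 0.004
shift cm [ 45.47 -32.68   9.67] turn None
```

View pics/sb.png

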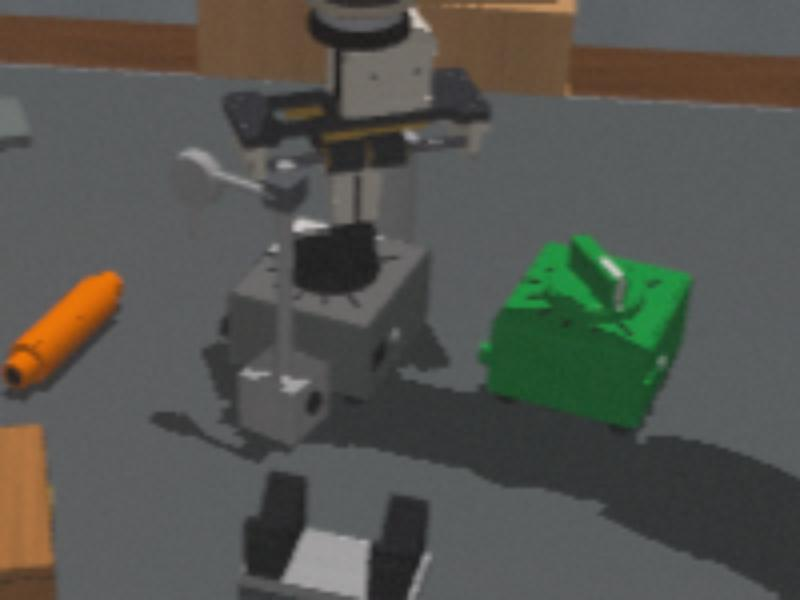

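View pics/wb.png

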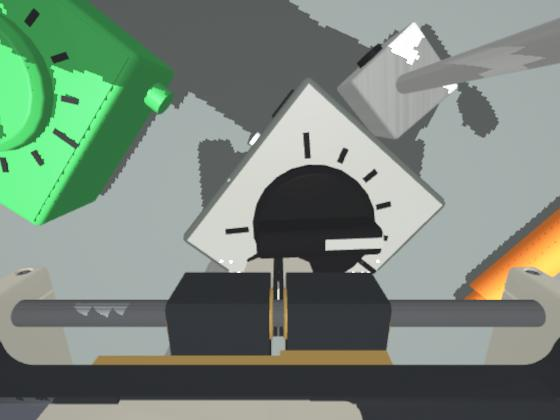

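```bash
python3 -m crank '[[[0.34,-0.18,0.3],7,255],[[0.34,-0.18,0],7,255],[[0.34,-0.18,0],7,255],[[0.34,-0.18,0],7,255]]'; python3 -c "
from h import *
s=monitor.observe();R=Ro.from_rotvec(s['ee_rot']).as_matrix();print(R.T@(np.array([.4827,-.2775,.094])-s['position'])*100,yawy(s),s['ft_torque'])"
```

```text
clock: 24.8
position: [0.4589, -0.2939, 0.0942]
ee_rot: [2.353, 2.079, -0.002]
force: [-1.8, -6.5, -0.2]
width: 0.002
[1.91915556 2.1613642  0.02065083] -7.076548653514912 [-1.46466483  0.29724274 -0.11590756]
```

```bash
python3 -m crank '[[[0.33,-0.19,0],7,255],[[0.33,-0.19,0],7,255],[[0.33,-0.19,0],7,255],[[0.33,-0.19,0],7,255]]'; python3 -c "
from h import *
s=monitor.observe();R=Ro.from_rotvec(s['ee_rot']).as_matrix();print(R.T@(np.array([.4827,-.2775,.094])-s['position'])*100,yawy(s),s['ft_torque'])"; python3 bar.py
```

```text
clock: 25.2
position: [0.4542, -0.28, 0.0941]
ee_rot: [2.787, 1.446, -0.005]
force: [-6.7, -9.1, 4.0]
width: 0.008
[1.84245156 2.18230653 0.00782088] -35.14936992106727 [-1.76638386  1.28819842 -0.14703438]
wrist 4105 ((481.93072509765625, -278.20111083984375), (19.054405212402344, 69.63937377929688), 53.383636474609375)
side 94 ((483.577392578125, -278.6103210449219), (24.715707778930664, 66.78558349609375), 47.20549011230469)
```

```bash
python3 -m crank '[[[0.32,-0.19,0],7,255],[[0.32,-0.19,0],7,255],[[0.32,-0.19,0],7,255],[[0,0,0],0,255]]'; python3 -c "
from h import *
s=monitor.observe();R=Ro.from_rotvec(s['ee_rot']).as_matrix();print(R.T@(np.array([.4827,-.2775,.094])-s['position'])*100,yawy(s),s['ft_torque'])"; python3 bar.py
```

```text
clock: 25.75
position: [0.4559, -0.2677, 0.0939]
ee_rot: [3.005, 0.917, -0.006]
force: [-7.9, -4.8, 4.8]
width: 0.007
[ 1.67671174  2.30996668 -0.01730476] -56.04800573203825 [-1.07291127  1.58855407 -0.15003127]
wrist 3986 ((481.8742370605469, -278.3709716796875), (22.328372955322266, 69.01189422607422), 23.982162475585938)
side 77 ((485.8321838378906, -276.1656494140625), (22.24810791015625, 70.18598175048828), 29.479305267333984)
```

View pics/wb.png

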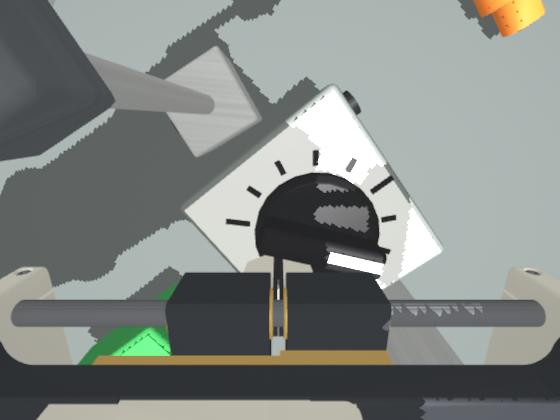

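View pics/sb.png

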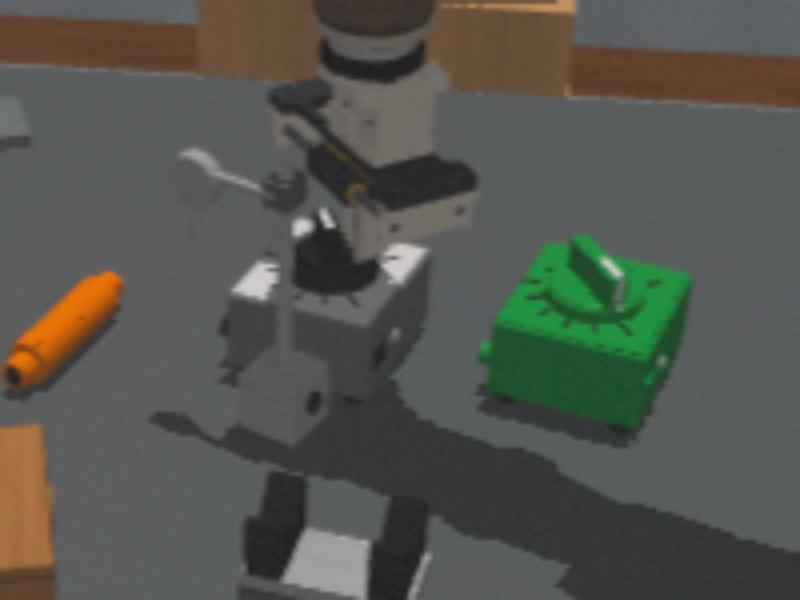

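The bar stands at about -66° in the wrist view, about 6° short of mark 7. I'll back off, rise, and measure it unobstructed.

```bash
python3 -m crank '[[[-1,0,0],0,255],[[-1.5,0,-1],0,255],[[0,0,-4],0,255],[[0,0,-4],0,255],[[0,0,-4],0,255]]'; python3 -m crank '[[[0,0,0],-8.5,200],[[0,0,0],-8.5,127],[[0,0,0],-8.5,127],[[0,0,0],-8.5,127],[[0,0,0],-8.5,127]]'; python3 -m crank '[[[0,0,0],-8.5,127],[[0,0,0],-8.5,127],[[0,0,0],-8.5,127],[[0,0,0],-8.5,127],[[0,0,0],-3.5,127]]'; python3 bar.py; python3 -c "
from h import *
to([.4827,-.2775,.2],24)"
```

```text
clock: 26.4
position: [0.4371, -0.2803, 0.2254]
ee_rot: [-3.001, -0.926, -0.001]
force: [0.8, -1.4, 0.4]
width: 0.002
clock: 26.9
position: [0.4373, -0.2804, 0.224]
ee_rot: [2.456, 1.958, 0.001]
force: [-0.8, 1.2, 0.4]
width: 0.39
clock: 27.4
position: [0.4373, -0.2805, 0.2239]
ee_rot: [1.697, 2.644, 0.001]
force: [0.1, 1.0, 0.1]
width: 0.503
wrist 1039 ((482.62188720703125, -278.2427978515625), (16.379802703857422, 68.46049499511719), 19.72569465637207)
top 164 ((479.4288330078125, -268.8888854980469), (16.067745208740234, 49.34687805175781), 19.94005012512207)
side 62 ((484.7526550292969, -275.8179931640625), (15.2737398147583, 69.1813735961914), 18.57021713256836)
t 27.55 pos [ 0.4373 -0.2806  0.2239] yawY 24.1 q7 0.66 F [-0.2  1.   0.6] w 0.5
shift cm [-1.58  4.27  2.39] turn 0.12641662726178993
```

View pics/wb.png

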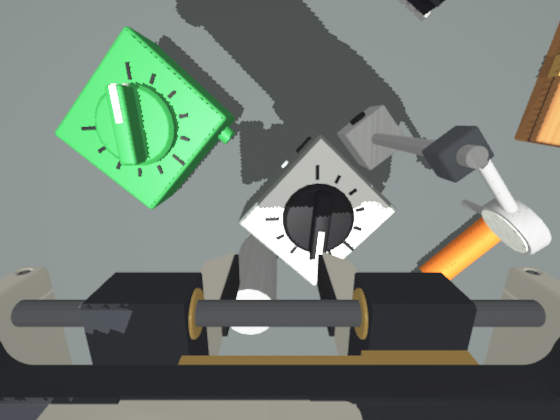

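```bash
python3 - <<'E'
from h import *
np.set_printoptions(precision=2,suppress=True)
c=get_calibration("wrist");p,d=get_image("wrist")
q=deproj(d,c,d>0)
D=np.array([.4826,-.2778])
r=np.hypot(*(q[:,:2]-D).T)
k=(q[:,2]>.071)&(q[:,2]<.079)&(r<.094)&(np.hypot(q[:,0]-.447,q[:,1]+.358)>.042)&(np.hypot(q[:,0]-.5,q[:,1]+.178)>.03)
R=cv2.minAreaRect((q[k,:2]*1000).astype(np.float32));print(R)
# rectified view of top plane z=.075, 0.25 mm/px, world x up, -y right
n=480;g=np.arange(n)*.00025-.06
X=np.stack([np.repeat(D[0]-g,n),np.tile(D[1]-g,n),np.full(n*n,.075)],1)
uv=proj(X,c).astype(np.float32).reshape(n,n,2)
im=cv2.remap(p,uv[...,0],uv[...,1],cv2.INTER_CUBIC)
# bar top plane
X[:,2]=.1105;uv2=proj(X,c).astype(np.float32).reshape(n,n,2);im2=cv2.remap(p,uv2[...,0],uv2[...,1],cv2.INTER_CUBIC)
cv2.imwrite("pics/rect.png",np.hstack([im,im2])[:,:,::-1][:, :800])
gray=cv2.cvtColor(im,cv2.COLOR_RGB2GRAY).astype(np.float32)
cx=cy=n/2
ang=np.arange(0,360,.5);prof=np.array([np.mean([gray[int(cy-np.cos(A(a))*rr/.25),int(cx-np.sin(A(a))*rr/.25)] for rr in np.arange(44,49,.5)]) for a in ang])
from scipy.signal import find_peaks
pk,_=find_peaks(-prof,prominence=25,distance=20)
print([(a if a<180 else a-360,round(float(prof[i]))) for i,a in zip(pk,ang[pk])])
E
```

```text
((482.45654296875, -277.897216796875), (129.35105895996094, 119.34297180175781), 71.93668365478516)
[(np.float64(9.0), 55), (np.float64(35.5), 58), (np.float64(62.5), 29), (np.float64(89.5), 29), (np.float64(117.0), 33), (np.float64(-153.5), 77), (np.float64(-126.0), 75), (np.float64(-99.0), 69), (np.float64(-71.5), 43), (np.float64(-60.5), 67), (np.float64(-44.5), 94), (np.float64(-18.0), 56)]
```

View pics/rect.png

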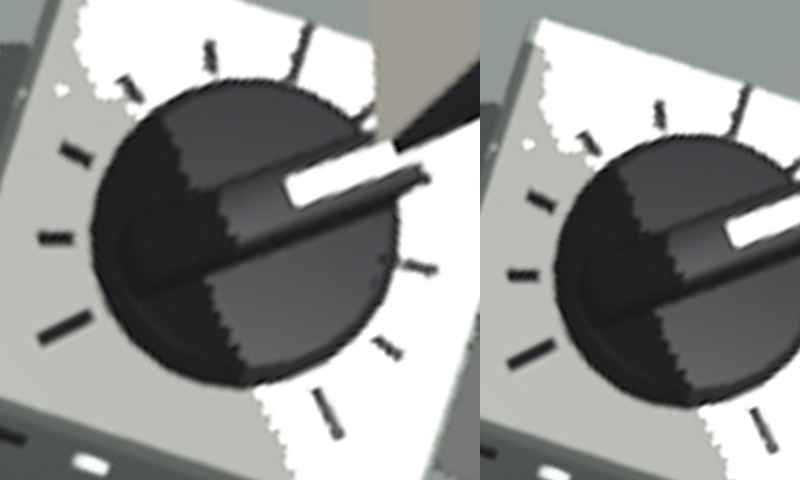

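Ticks confirm mark 7 at -72.0°. The pointer is at about -70.2° (three cameras read -70.1 to -71.4°), inside the ±5.2° tolerance. One last check of the scene, then sign off.

```bash
python3 - <<'E'
from h import *
np.set_printoptions(precision=4,suppress=True)
for n in("side","top"):
    p,d=get_image(n);c=get_calibration(n)
    cv2.imwrite(f"pics/{n}_end.png",p[:,:,::-1])
    q=deproj(d,c,d>0);bx=(q[:,:2]-B0)@BX;by=(q[:,:2]-B0)@BY
    k=(abs(bx)<.022)&(abs(by)<.09)&(q[:,2]>.080)&(q[:,2]<.0925)&(abs(by)>.023)
    t=np.stack([bx[k],by[k]],1)
    if k.sum()>20: print(n,k.sum(),cv2.minAreaRect((t*1000).astype(np.float32)),'ztop',np.percentile(q[k,2],97))
    for l in("stand","square","micrometer","gaugecase","cradle"):
        r=look_for(l,n)[:1]; print(n,l,r and (round(r[0]['score'],2),np.array(r[0]['location'])))
E
```

```text
side 310 ((-0.43993663787841797, 3.1700668334960938), (29.120342254638672, 150.18380737304688), 0.15192435681819916) ztop 0.08811430354996794
side stand (0.64, array([ 0.5121, -0.1732,  0.0683]))
side square (0.71, array([ 0.4469, -0.3556,  0.1083]))
side micrometer (0.78, array([0.3952, 0.3175, 0.0167]))
side gaugecase (0.97, array([0.6937, 0.0112, 0.0342]))
side cradle (0.76, array([0.4552, 0.0101, 0.025 ]))
top 375 ((-0.7126274108886719, 0.6036148071289062), (29.543380737304688, 150.09803771972656), 0.11240746825933456) ztop 0.08910476733901074
top stand (0.91, array([ 0.5087, -0.1769,  0.0509]))
top square []
top micrometer (0.71, array([0.3929, 0.312 , 0.0172]))
top gaugecase (0.7, array([ 0.4781, -0.2685,  0.0892]))
top cradle (0.82, array([ 0.4533, -0.0049,  0.0276]))
```

View pics/side_end.png

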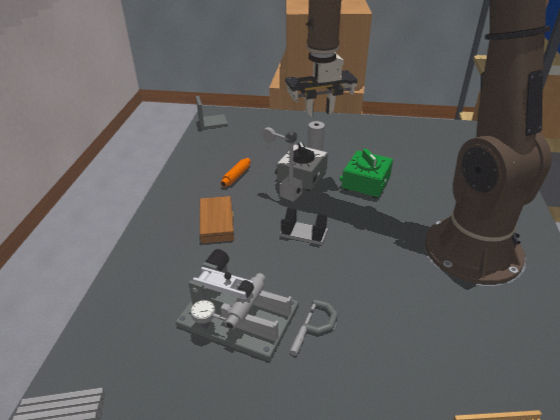

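View pics/top_end.png

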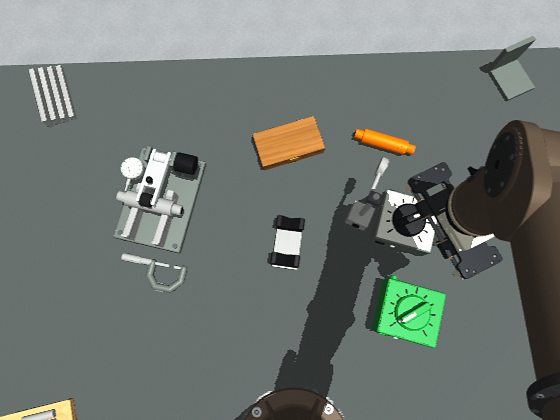

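The side view shows the spindle seated at (245,300) under the roller and the bystanders where they were. The top view agrees, with the spindle at (150,200). Handing in.

```bash
python3 -c "
from cell import workorder
print(workorder.sign_off())"
```

```text
the job is handed in; nothing more can be done
None
```

I seated the spindle in the bench's V rests with the roller on it, turned the dial to about mark 7, and handed the job in at about 28 s. The sign-off gave no verdict.

**How it was done:** I gripped the spindle at its middle, laid it on the ledges and let it roll against the roller. Open fingers outside the rests then pushed it into the V. I turned the dial about 68° in the grip. The rest was pushed with shut fingers, because the stand's overhanging clamp left no room to keep gripping.

**Last checks:**
- **Spindle:** in the bench frame it sits at x about -0.5 mm and y +0.6 mm (top camera) or +3.2 mm (side camera). Its top is at 88–89 mm where 87.5 mm is expected, and it is parallel to within 0.2°.
- **Roller:** it shows resting on the spindle in both views. I could not read the hold-down angle directly.
- **Dial:** the pointer is at about -70.2°, with mark 7 measured at -72.0° from the ticks. That is about 3.27 rad, inside the 3.209–3.389 window. The side camera gave -71.4°.
- **V blocks and instruments:** the final images show them unmoved. In the top view the network missed the square, which the arm was hiding, and took the dial for the gauge case. The side view placed both correctly.

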